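# Change the candle push sled over from pushing to piercing

## Robot

A 6-joint arm with a two-finger parallel gripper is mounted at the origin on the work surface. World frame = base frame: x ahead of the robot, y to its left, z up, the work surface at z = 0. Lengths are in m, angles in rad, forces in N, time in s.
With the tool pointing down it reaches from about 0.35 to 0.775 m from the base axis. Payload 5.5 kg.
Tool frame: the origin (TCP) lies on the centre line of the jaws, within the pads' length; the fingertips stand 11 mm ahead of it and the grasp point (between the pads) lies 8 mm behind it (env.tip_extent is the distance from the TCP to the fingertips, in m); z points along the fingers, y is the line along which they close (so a half turn about z gives the same grasp; the last joint's range is limited). The gripper opens to 85 mm and grips with 20 to 120 N. Pads are 22 mm wide; open, the fingers measure 114 mm over their backs; the gripper's body (76 mm by 85 mm) begins 54 mm behind the grasp point. The pads swing forward as they close: fully open they stand 13 mm farther back than shut.
Start: joints at [-1.41, 0.313, 0.046, 1.304, 0, 1.431], TCP at [0.17, -0.549, 0.242] pointing down, gripper open.
Joint ranges: [-2.76, 2.76], [-0.86, 1.69], [-1.03, 1.26], [-2.2, 2.34], [-1.47, 1.5], [-3.14, 3.14]. Speed limits (rad/s): [2.57, 2.57, 3.14, 3.14, 3.14, 3.14].

## Interface

Orientations are given as a unit quaternion [w, x, y, z].
In Python, from workcell import env gives the robot as it stands.
- The arm moves only by the shell command python3 -m jog 'ROWS' [FORCE]. ROWS is JSON, a list of rows, each a list of 5 numbers: the gripper's target within -1 to 1 (shut at 1, half-way at 0, fully open at -1), then the shift along the tool's x, y, z in m, then the turn about the tool's z in degrees. In form: [[fingers, tx, ty, tz, turn], ...]. A call has 1 to 5 rows; each row shifts and turns the commanded pose from where the row before left it, along the tool's axes as they then stand; what a row does not reach is not made up. A row lasts 1/12 s, in which the tool goes at most 41.7 mm and 7.16 degrees, less where a joint would pass 70% of its speed; a pose out of reach is approached as far as the arm can. A call is refused whole if a number of a shift passes 0.0417 or a number of a turn 7.16, either way. A call with a gripper value outside its range is refused whole. The fingers move at their own pace and stop on an object; FORCE is the grip in N (left out, the last holds). Time passes only in rows, so rows that do not move let the fingers close. It gives the time, the measured TCP pose, the force, the opening and the grip force at its end, in the units of the state.
- env.get_state(): the state, without advancing time (a new reading comes with each control period).
- env.read_camera(name): name is "scene" or "top" or "wrist"; returns a dict with "img" (420x560x3 uint8, red, green, blue), "fov_y" (degrees; the focal length in pixels is half the picture's height over the tangent of half this angle, whatever the lens; pixels are square), "cx", "cy" (the principal point, pixels), "D" ([k1, k2, p1, p2, k3] as OpenCV has them; the pictures are not rectified), "T" (4x4, takes a point from camera to world coordinates). Camera axes: x right, y up, looking along -z (the intrinsics and any distortion apply to the point x, -y, -z); pixel columns grow to the right and rows downward; lengths in m; the calibration is good to about 2 mm. A picture is of the moment at which its call begins. There is no depth.
- env.hand_in(): hands the job in; it is judged then, once.
The state is a dict: "clock": time; "joint_pos": joint angles; "qvel": joint speeds; "tau": joint torques, N m; "tcp_pos": TCP position; "orientation": TCP orientation; "wrist_force": force on the tool from outside, world axes, zero at the start; "ft_torque": the same for the moment, N m; "finger_gap": finger opening in m; "grip_force": force on a finger pad.
Only numpy, scipy, OpenCV 4.12 (cv2) and the standard library are available. Lean on these libraries where they do the work, as an engineer would, in place of code of your own. Each camera call takes 0.05 s, during which the arm holds its last target. There are 200 camera calls.

## Task

Change this candle sled over from pushing out to piercing wick holes: draw its carriage back to the back stop, turn every rod in it end for end so that its point instead of its flat foot faces out towards the moulds, and seat the two rods lying on the bench in empty holders, point outward too. With all the rods fully down in their holders, slide the carriage forward to its front stop and let go; leave the jug, tin and cup where they stand.

Things in the scene. Friction and masses are not known exactly. Their poses are not given: they have to be found in the camera images.
- rod1_mid (a point): Centre of double-ended rod 1, which starts in a holder, foot outward; may be absent. Steel, 150 mm long, 0.22 kg. Middle: square brass grip block 56 long, 28 x 28 mm; 18 x 18 mm bar out of both its ends. x axis runs to the pointed end (tip 75 mm from centre, last 28 mm tapered); other end a flat round foot (26 mm disc, 12 thick, face 75 mm from centre). Any roll about x will do. On the bench its centre is 14 mm up.
- rod2_mid (a point): Centre of double-ended rod 2, which starts in a holder, foot outward; may be absent. Steel, 150 mm long, 0.22 kg. Middle: square brass grip block 56 long, 28 x 28 mm; 18 x 18 mm bar out of both its ends. x axis runs to the pointed end (tip 75 mm from centre, last 28 mm tapered); other end a flat round foot (26 mm disc, 12 thick, face 75 mm from centre). Any roll about x will do. On the bench its centre is 14 mm up.
- rod3_mid (a point): Centre of double-ended rod 3, which starts in a holder, foot outward; may be absent. Steel, 150 mm long, 0.22 kg. Middle: square brass grip block 56 long, 28 x 28 mm; 18 x 18 mm bar out of both its ends. x axis runs to the pointed end (tip 75 mm from centre, last 28 mm tapered); other end a flat round foot (26 mm disc, 12 thick, face 75 mm from centre). Any roll about x will do. On the bench its centre is 14 mm up.
- rod4_mid (a point): Centre of double-ended rod 4, which starts in a holder, foot outward; may be absent. Steel, 150 mm long, 0.22 kg. Middle: square brass grip block 56 long, 28 x 28 mm; 18 x 18 mm bar out of both its ends. x axis runs to the pointed end (tip 75 mm from centre, last 28 mm tapered); other end a flat round foot (26 mm disc, 12 thick, face 75 mm from centre). Any roll about x will do. On the bench its centre is 14 mm up.
- rod5_mid (a point): Centre of double-ended rod 5, which starts in a holder, foot outward; may be absent. Steel, 150 mm long, 0.22 kg. Middle: square brass grip block 56 long, 28 x 28 mm; 18 x 18 mm bar out of both its ends. x axis runs to the pointed end (tip 75 mm from centre, last 28 mm tapered); other end a flat round foot (26 mm disc, 12 thick, face 75 mm from centre). Any roll about x will do. On the bench its centre is 14 mm up.
- rod6_mid (a point): Centre of double-ended rod 6, lying on the bench, pointing any way. Steel, 150 mm long, 0.22 kg. Middle: square brass grip block 56 long, 28 x 28 mm; 18 x 18 mm bar out of both its ends. x axis runs to the pointed end (tip 75 mm from centre, last 28 mm tapered); other end a flat round foot (26 mm disc, 12 thick, face 75 mm from centre). Any roll about x will do. On the bench its centre is 14 mm up.
- rod7_mid (a point): Centre of double-ended rod 7, lying on the bench, pointing any way. Steel, 150 mm long, 0.22 kg. Middle: square brass grip block 56 long, 28 x 28 mm; 18 x 18 mm bar out of both its ends. x axis runs to the pointed end (tip 75 mm from centre, last 28 mm tapered); other end a flat round foot (26 mm disc, 12 thick, face 75 mm from centre). Any roll about x will do. On the bench its centre is 14 mm up.
- slot1 (a point): Holder 1 of 5 in a row on the carriage (y = -160 mm in the bed's frame): where a seated rod's centre lies, 69 mm above the bench. x points outward to the moulds. Two saddles 12 mm thick, 63 mm between inner faces (block drops between, 3.5 mm play each way), notch 22 mm wide with flared lips; notch floor 9 mm below this point, lips 15 mm above, deck 35 mm below. Rods go straight up or down.
- slot2 (a point): Holder 2 of 5 in a row on the carriage (y = -80 mm in the bed's frame): where a seated rod's centre lies, 69 mm above the bench. x points outward to the moulds. Two saddles 12 mm thick, 63 mm between inner faces (block drops between, 3.5 mm play each way), notch 22 mm wide with flared lips; notch floor 9 mm below this point, lips 15 mm above, deck 35 mm below. Rods go straight up or down.
- slot3 (a point): Holder 3 of 5 in a row on the carriage (y = 0 mm in the bed's frame): where a seated rod's centre lies, 69 mm above the bench. x points outward to the moulds. Two saddles 12 mm thick, 63 mm between inner faces (block drops between, 3.5 mm play each way), notch 22 mm wide with flared lips; notch floor 9 mm below this point, lips 15 mm above, deck 35 mm below. Rods go straight up or down.
- slot4 (a point): Holder 4 of 5 in a row on the carriage (y = 80 mm in the bed's frame): where a seated rod's centre lies, 69 mm above the bench. x points outward to the moulds. Two saddles 12 mm thick, 63 mm between inner faces (block drops between, 3.5 mm play each way), notch 22 mm wide with flared lips; notch floor 9 mm below this point, lips 15 mm above, deck 35 mm below. Rods go straight up or down.
- slot5 (a point): Holder 5 of 5 in a row on the carriage (y = 160 mm in the bed's frame): where a seated rod's centre lies, 69 mm above the bench. x points outward to the moulds. Two saddles 12 mm thick, 63 mm between inner faces (block drops between, 3.5 mm play each way), notch 22 mm wide with flared lips; notch floor 9 mm below this point, lips 15 mm above, deck 35 mm below. Rods go straight up or down.
- carriage (a joint): Carriage, an dark steel deck 190 x 380 mm that slides along the bed's x axis, carrying the holders and handle. Value in m: 0 = at the back stop (towards the robot; holders open from above), 0.080 = at the front stop (towards the moulds). It takes about 3 N to slide and stays where it is left.
- handle (a point): Grip point of the carriage's wooden upright handle, 105 mm above the bench: a fin 18 mm thick (its y) and 40 mm long (its x), standing up from the deck to 120 mm above the bench (15 mm above this point). Axes as the bed's.
- bed: Fixed grey base of the sled, 370 x 440 mm. Origin on the bench under the carriage's centre when that is at the back stop; x along the slide, away from the robot, turned up to 0.12 rad. A fixed hold-down bar crosses it at x = 92 mm, 91 to 103 mm above the bench, posts at y = +-205 mm; it keeps rods from being lifted when the carriage is forward. Mould tubes at x = 178 to 228 mm, 98 mm high.
- jug: Bystander: steel pouring jug, 100 mm wide, 130 mm tall, origin at the centre of its underside.
- tin: Bystander: closed candle tin, 68 mm wide, 50 mm tall, origin at the centre of its underside.
- cup: Bystander: paper cup, 76 mm wide, 90 mm tall, origin at the centre of its underside.
Not all that is in view belongs to the job. Leave any pink or turquoise look-alike of the part that bears rod5_mid alone.

How it is judged:
On the way, in this order (a step that is already met when the one before it is completed fails the run):
1. the carriage is drawn back to its back stop (within 5 mm) (value of joint carriage below 0.005 m), for 0.2 s.
2. every rod present is seated in a holder with its point outward (((distance between rod1_mid and slot1 below 0.008 m and angle between the x axis of rod1_mid and the x axis of slot1, either way round below 0.12 rad and x of handle in the frame of rod1_mid below -0.06 m) or (distance between rod1_mid and slot2 below 0.008 m and angle between the x axis of rod1_mid and the x axis of slot2, either way round below 0.12 rad and x of handle in the frame of rod1_mid below -0.06 m) or (distance between rod1_mid and slot3 below 0.008 m and angle between the x axis of rod1_mid and the x axis of slot3, either way round below 0.12 rad and x of handle in the frame of rod1_mid below -0.06 m) or (distance between rod1_mid and slot4 below 0.008 m and angle between the x axis of rod1_mid and the x axis of slot4, either way round below 0.12 rad and x of handle in the frame of rod1_mid below -0.06 m) or (distance between rod1_mid and slot5 below 0.008 m and angle between the x axis of rod1_mid and the x axis of slot5, either way round below 0.12 rad and x of handle in the frame of rod1_mid below -0.06 m)) and ((distance between rod2_mid and slot1 below 0.008 m and angle between the x axis of rod2_mid and the x axis of slot1, either way round below 0.12 rad and x of handle in the frame of rod2_mid below -0.06 m) or (distance between rod2_mid and slot2 below 0.008 m and angle between the x axis of rod2_mid and the x axis of slot2, either way round below 0.12 rad and x of handle in the frame of rod2_mid below -0.06 m) or (distance between rod2_mid and slot3 below 0.008 m and angle between the x axis of rod2_mid and the x axis of slot3, either way round below 0.12 rad and x of handle in the frame of rod2_mid below -0.06 m) or (distance between rod2_mid and slot4 below 0.008 m and angle between the x axis of rod2_mid and the x axis of slot4, either way round below 0.12 rad and x of handle in the frame of rod2_mid below -0.06 m) or (distance between rod2_mid and slot5 below 0.008 m and angle between the x axis of rod2_mid and the x axis of slot5, either way round below 0.12 rad and x of handle in the frame of rod2_mid below -0.06 m)) and ((distance between rod3_mid and slot1 below 0.008 m and angle between the x axis of rod3_mid and the x axis of slot1, either way round below 0.12 rad and x of handle in the frame of rod3_mid below -0.06 m) or (distance between rod3_mid and slot2 below 0.008 m and angle between the x axis of rod3_mid and the x axis of slot2, either way round below 0.12 rad and x of handle in the frame of rod3_mid below -0.06 m) or (distance between rod3_mid and slot3 below 0.008 m and angle between the x axis of rod3_mid and the x axis of slot3, either way round below 0.12 rad and x of handle in the frame of rod3_mid below -0.06 m) or (distance between rod3_mid and slot4 below 0.008 m and angle between the x axis of rod3_mid and the x axis of slot4, either way round below 0.12 rad and x of handle in the frame of rod3_mid below -0.06 m) or (distance between rod3_mid and slot5 below 0.008 m and angle between the x axis of rod3_mid and the x axis of slot5, either way round below 0.12 rad and x of handle in the frame of rod3_mid below -0.06 m)) and ((distance between rod4_mid and slot1 below 0.008 m and angle between the x axis of rod4_mid and the x axis of slot1, either way round below 0.12 rad and x of handle in the frame of rod4_mid below -0.06 m) or (distance between rod4_mid and slot2 below 0.008 m and angle between the x axis of rod4_mid and the x axis of slot2, either way round below 0.12 rad and x of handle in the frame of rod4_mid below -0.06 m) or (distance between rod4_mid and slot3 below 0.008 m and angle between the x axis of rod4_mid and the x axis of slot3, either way round below 0.12 rad and x of handle in the frame of rod4_mid below -0.06 m) or (distance between rod4_mid and slot4 below 0.008 m and angle between the x axis of rod4_mid and the x axis of slot4, either way round below 0.12 rad and x of handle in the frame of rod4_mid below -0.06 m) or (distance between rod4_mid and slot5 below 0.008 m and angle between the x axis of rod4_mid and the x axis of slot5, either way round below 0.12 rad and x of handle in the frame of rod4_mid below -0.06 m)) and ((distance between rod5_mid and slot1 below 0.008 m and angle between the x axis of rod5_mid and the x axis of slot1, either way round below 0.12 rad and x of handle in the frame of rod5_mid below -0.06 m) or (distance between rod5_mid and slot2 below 0.008 m and angle between the x axis of rod5_mid and the x axis of slot2, either way round below 0.12 rad and x of handle in the frame of rod5_mid below -0.06 m) or (distance between rod5_mid and slot3 below 0.008 m and angle between the x axis of rod5_mid and the x axis of slot3, either way round below 0.12 rad and x of handle in the frame of rod5_mid below -0.06 m) or (distance between rod5_mid and slot4 below 0.008 m and angle between the x axis of rod5_mid and the x axis of slot4, either way round below 0.12 rad and x of handle in the frame of rod5_mid below -0.06 m) or (distance between rod5_mid and slot5 below 0.008 m and angle between the x axis of rod5_mid and the x axis of slot5, either way round below 0.12 rad and x of handle in the frame of rod5_mid below -0.06 m)) and ((distance between rod6_mid and slot1 below 0.008 m and angle between the x axis of rod6_mid and the x axis of slot1, either way round below 0.12 rad and x of handle in the frame of rod6_mid below -0.06 m) or (distance between rod6_mid and slot2 below 0.008 m and angle between the x axis of rod6_mid and the x axis of slot2, either way round below 0.12 rad and x of handle in the frame of rod6_mid below -0.06 m) or (distance between rod6_mid and slot3 below 0.008 m and angle between the x axis of rod6_mid and the x axis of slot3, either way round below 0.12 rad and x of handle in the frame of rod6_mid below -0.06 m) or (distance between rod6_mid and slot4 below 0.008 m and angle between the x axis of rod6_mid and the x axis of slot4, either way round below 0.12 rad and x of handle in the frame of rod6_mid below -0.06 m) or (distance between rod6_mid and slot5 below 0.008 m and angle between the x axis of rod6_mid and the x axis of slot5, either way round below 0.12 rad and x of handle in the frame of rod6_mid below -0.06 m)) and ((distance between rod7_mid and slot1 below 0.008 m and angle between the x axis of rod7_mid and the x axis of slot1, either way round below 0.12 rad and x of handle in the frame of rod7_mid below -0.06 m) or (distance between rod7_mid and slot2 below 0.008 m and angle between the x axis of rod7_mid and the x axis of slot2, either way round below 0.12 rad and x of handle in the frame of rod7_mid below -0.06 m) or (distance between rod7_mid and slot3 below 0.008 m and angle between the x axis of rod7_mid and the x axis of slot3, either way round below 0.12 rad and x of handle in the frame of rod7_mid below -0.06 m) or (distance between rod7_mid and slot4 below 0.008 m and angle between the x axis of rod7_mid and the x axis of slot4, either way round below 0.12 rad and x of handle in the frame of rod7_mid below -0.06 m) or (distance between rod7_mid and slot5 below 0.008 m and angle between the x axis of rod7_mid and the x axis of slot5, either way round below 0.12 rad and x of handle in the frame of rod7_mid below -0.06 m))), for 0.2 s.
3. the carriage, all rods in it, is slid forward to its front stop (within 5 mm) (all of step 2 and value of joint carriage above 0.075 m), for 0.2 s.
At the end, for the whole second after the job is handed in: Every rod present lies fully down in a holder (its centre within 8 mm of the holder's, within 0.12 rad of its direction), its point outward towards the moulds (handle on its foot side); the carriage stands within 5 mm of its front stop; all at rest (all of step 3 and not (velocity of joint carriage above 0.01 m/s)); the robot touches nothing.
It fails at once if the jug is pushed more than 30 mm or knocked over (distance of jug from where it was at the start of the episode above 0.03 m or angle between jug's own z axis and vertical above 0.5 rad).
It fails at once if the tin is pushed more than 30 mm or knocked over (distance of tin from where it was at the start of the episode above 0.03 m or angle between tin's own z axis and vertical above 0.5 rad).
It fails at once if the cup is pushed more than 30 mm or knocked over (distance of cup from where it was at the start of the episode above 0.03 m or angle between cup's own z axis and vertical above 0.5 rad).
Of rod1, rod2, rod3, rod4, rod5 only 2 to 3 are there at a start; the rules pass over those that are not, and their reading is None.
At some moment in a run one of rod6, rod7 may be knocked a few centimetres aside while the robot is not near it.
It also fails if it takes over 208 s, if anything falls off the work surface, if the arm or the gripper's body presses on something with over 40 N, if the wrist force passes 120 N, or if a joint passes its speed limit or range.

## Working session

There is one attempt and no reset: what is moved stays moved. The work goes in short steps, Python scripts to look and compute and a shell command to move; the robot and the scene stay as the last step left them, time stands still between calls to the robot, and variables do not carry over. Pictures are saved under pics/ and viewed, at most 14 in all, crops included, and the job is handed in when it is done.

```bash
ls; mkdir -p pics; cat > h.py <<'E'
import numpy as np, cv2, json
from workcell import env
def cam(name):
    return env.read_camera(name)
def K(c):
    f=210/np.tan(np.radians(c['fov_y'])/2)
    return np.array([[f,0,c['cx']],[0,f,c['cy']],[0,0,1.]])
def ray(c,px):
    u=cv2.undistortPoints(np.array(px,float).reshape(-1,1,2),K(c),np.array(c['D'],float)).reshape(-1,2)
    d=np.c_[u[:,0],-u[:,1],-np.ones(len(u))]@c['T'][:3,:3].T
    return c['T'][:3,3],d
def onz(c,px,z):
    o,d=ray(c,px); return o+d*((z-o[2])/d[:,2])[:,None]
def proj(c,P):
    T=np.linalg.inv(c['T']); p=np.atleast_2d(P)@T[:3,:3].T+T[:3,3]
    p=p*[1,-1,-1]
    return cv2.projectPoints(p,np.zeros(3),np.zeros(3),K(c),np.array(c['D'],float))[0].reshape(-1,2)
def save(c,n,crop=None,s=1):
    im=c['img'][...,::-1]
    if crop: a,b,x,y=crop; im=im[b:y,a:x]
    cv2.imwrite('pics/'+n,cv2.resize(im,None,fx=s,fy=s,interpolation=cv2.INTER_CUBIC))
E
python3 - <<'E'
from h import *
import pickle
for n in('top','scene','wrist'):
    c=cam(n); c['T']=np.array(c['T']); save(c,n+'0.png'); pickle.dump(c,open(n+'0.pkl','wb')); print(n,c['T'].round(3).tolist(),c['fov_y'],c['D'])
print(env.get_state())
E
```

```text
pics
top [[-0.015, 0.99, -0.139, 0.344], [-1.0, -0.015, 0.004, 0.001], [0.002, 0.139, 0.99, 1.283], [0.0, 0.0, 0.0, 1.0]] 48.577179822471564 [0.02831116 0.         0.         0.         0.        ]
scene [[0.02, -0.797, 0.603, 1.364], [1.0, 0.012, -0.018, -0.02], [0.007, 0.604, 0.797, 1.21], [0.0, 0.0, 0.0, 1.0]] 46.76023173967779 [-0.06468661  0.          0.          0.          0.        ]
wrist [[0.296, 0.902, 0.313, 0.251], [-0.955, 0.281, 0.094, -0.524], [-0.003, -0.327, 0.945, 0.373], [0.0, 0.0, 0.0, 1.0]] 64.62745432896173 [-0.01392599  0.          0.          0.          0.        ]
{'clock': 0.15, 'joint_pos': array([-1.40958996e+00,  3.13811355e-01,  4.52331650e-02,  1.30364279e+00,
       -3.86477895e-05,  1.43120120e+00]), 'qvel': array([ 0.00011285, -0.00243011,  0.00286115,  0.00176176, -0.00141299,
        0.00011753]), 'tau': array([ 2.05874538e-03, -4.81065202e+01,  2.98815644e+01,  1.39405762e-02,
       -1.47036576e-04,  1.59437946e-05]), 'tcp_pos': array([ 0.17028375, -0.54879829,  0.24162037]), 'orientation': array([-7.12078003e-04,  9.88710858e-01,  1.49834344e-01, -2.70197626e-05]), 'wrist_force': array([ 0.19638827, -0.53225359,  0.44348756]), 'ft_torque': array([-0.05197715, -0.0006282 , -0.04146137]), 'grip_force': 0.0, 'finger_gap': 0.08538813013272913}
```

View pics/top0.png

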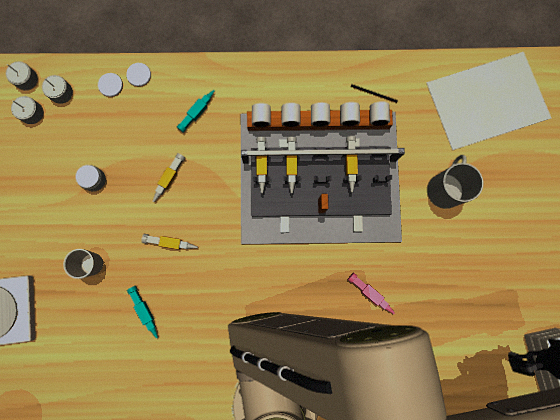

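View pics/scene0.png

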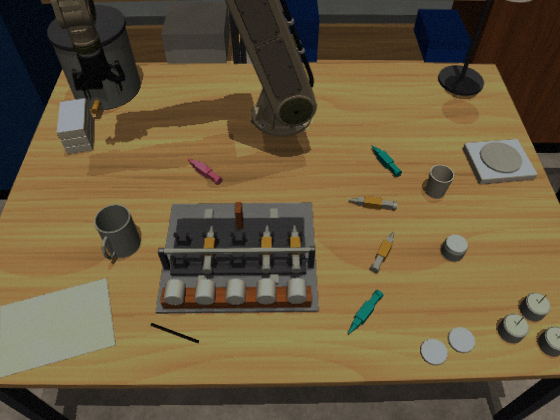

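Three seated rods show in the top view, at about (262,165), (291,165) and (352,165), which are slots 5, 4 and 2. Slots 3 and 1 are empty. Two loose yellow rods lie near (168,178) and (170,242), the handle is at (323,201), and the carriage is forward. The pink and turquoise rods are decoys. Next I measure the handle and the bed.

```bash
cat >> h.py <<'E'
def blobs(c,lo,hi,amin=25,roi=None):
    h=cv2.cvtColor(c['img'],cv2.COLOR_RGB2HSV)
    m=cv2.inRange(h,np.array(lo),np.array(hi))
    if roi is not None: k=np.zeros_like(m); a,b,x,y=roi; k[b:y,a:x]=1; m=m*k
    n,l,s,ce=cv2.connectedComponentsWithStats(m)
    out=[]
    for i in range(1,n):
        if s[i,4]>=amin:
            ys,xs=np.nonzero(l==i); r=cv2.minAreaRect(np.c_[xs,ys].astype(np.float32))
            out.append((ce[i],s[i,4],r))
    return out
def tri(c1,p1,c2,p2):
    o1,d1=ray(c1,p1);o2,d2=ray(c2,p2);d1=d1[0];d2=d2[0]
    t=np.linalg.lstsq(np.c_[d1,-d2],o2-o1,rcond=None)[0]
    a=o1+d1*t[0];b=o2+d2*t[1]; return (a+b)/2,np.linalg.norm(a-b)
E
python3 - <<'E'
from h import *
import pickle
for n,roi in(('top',(130,90,410,260)),('scene',(150,180,410,320))):
    c=pickle.load(open(n+'0.pkl','rb'))
    h=cv2.cvtColor(c['img'],cv2.COLOR_RGB2HSV)
    for p in([(262,165),(323,201),(168,178),(300,154),(320,106),(215,215)] if n=='top' else [(209,243),(239,213),(373,201),(230,252),(235,285)]): print(n,p,h[p[1],p[0]])
    for lo,hi in(((20,170,100),(30,255,255)),((4,140,60),(17,255,255))):
        for b in blobs(c,lo,hi,20,roi): print(n,lo[0],b[0].round(1),b[1],[np.round(q,1).tolist() for q in b[2]], onz(c,b[0],.083 if lo[0]>10 else .12).round(4)[0], onz(c,b[0],.028).round(4)[0,:2])
c=pickle.load(open('top0.pkl','rb')); save(c,'crop0.png',(230,90,410,250),4.4)
E
```

```text
top (262, 165) [ 26 211 185]
top (323, 201) [ 13 209 166]
top (168, 178) [ 26 223 181]
top (300, 154) [26 36 57]
top (320, 106) [111  18 195]
top (215, 215) [ 20 141 188]
top 20 [261.2 165.3] 175 [[261.0, 165.5], [17.0, 10.0], 90.0] [0.6195 0.0286 0.083 ] [0.6321 0.0299]
top 20 [291.5 165.1] 170 [[291.5, 165.5], [17.0, 9.0], 90.0] [ 0.6189 -0.0512  0.083 ] [ 0.6315 -0.0536]
top 20 [351.9 164.7] 185 [[352.0, 164.5], [17.0, 10.0], 90.0] [ 0.6176 -0.2103  0.083 ] [ 0.6302 -0.22  ]
top 20 [165.9 177.1] 198 [[165.9, 177.1], [10.0, 20.0], 32.0] [0.5916 0.2785 0.083 ] [0.6029 0.2912]
top 20 [168.9 242.3] 201 [[168.7, 242.2], [20.5, 9.7], 9.5] [0.4207 0.2678 0.083 ] [0.4242 0.2801]
top 4 [249.2 118.8] 84 [[250.5, 118.5], [7.0, 15.0], 0.0] [0.7343 0.0574 0.12  ] [0.7652 0.0619]
top 4 [275.7 118.9] 172 [[276.0, 118.5], [14.0, 15.0], -0.0] [ 0.7332 -0.0112  0.12  ] [ 0.764  -0.0122]
top 4 [305.1 118.1] 163 [[305.0, 118.0], [12.0, 14.0], -0.0] [ 0.7343 -0.0874  0.12  ] [ 0.7652 -0.0944]
top 4 [334.5 117.7] 165 [[334.5, 117.5], [13.0, 15.0], -0.0] [ 0.7341 -0.1634  0.12  ] [ 0.7649 -0.1764]
top 4
[... 3897 characters left out ...]
5.2] 142 [[190.0, 295.0], [10.0, 14.0], 0.0] [ 0.798  -0.2417  0.12  ] [ 0.7502 -0.2604]
scene 4 [219.7 295.1] 159 [[220.0, 295.0], [12.0, 14.0], 0.0] [ 0.7988 -0.1666  0.12  ] [ 0.7511 -0.1789]
scene 4 [326.1 294.7] 34 [[326.5, 294.5], [15.0, 3.0], 0.0] [0.8016 0.099  0.12  ] [0.7542 0.1091]
scene 4 [343.5 294. ] 32 [[344.0, 294.0], [18.0, 2.0], -0.0] [0.8005 0.1426 0.12  ] [0.7529 0.1564]
scene 4 [337.5 310.8] 131 [[336.5, 311.0], [39.0, 4.0], -0.0] [0.8462 0.1239 0.12  ] [0.8025 0.1361]
scene 4 [391.6 311.5] 121 [[391.0, 311.0], [4.0, 36.0], 90.0] [0.8508 0.2566 0.12  ] [0.8074 0.28  ]
scene 4 [175.4 314.5] 22 [[175.5, 314.5], [1.0, 13.0], 90.0] [ 0.85   -0.2717  0.12  ] [ 0.8067 -0.2929]
```

View pics/crop0.png

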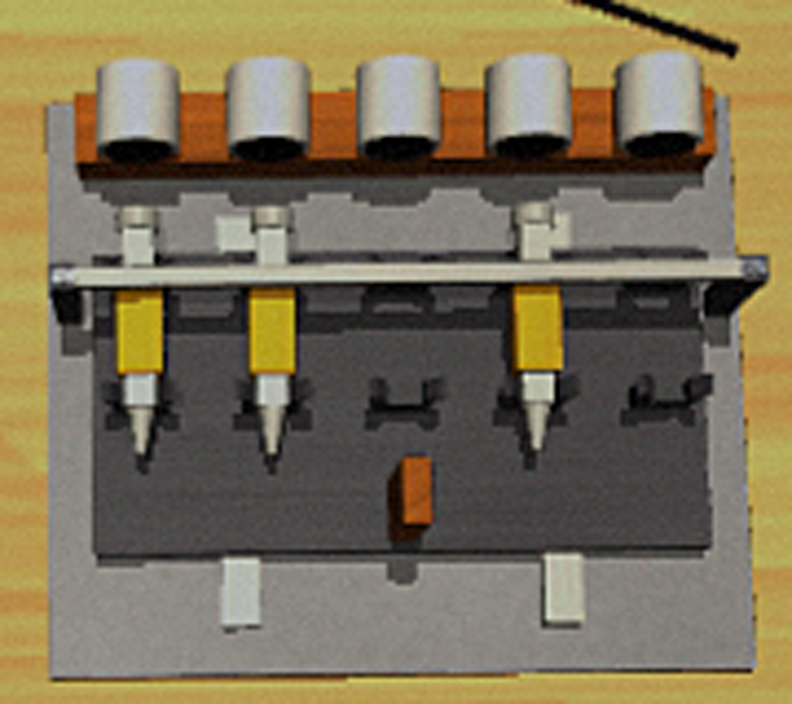

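The loose rods' brass blocks are at about (0.603,0.291) and (0.424,0.280). The bed yaw is close to 0, slot 3 is at y ≈ -0.131, and the handle is at about (0.515,-0.131). I turn the tool to yaw 0 and move above the handle.

```bash
J="python3 -m jog"
$J '[[0.2,0,0,0,5.73],[0.2,0,0,0,5.73],[0.2,0,0,0,5.73],[0.2,0.0246,-0.0299,0,0],[0.2,0.0246,-0.0299,0,0]]' 60
$J '[[0.2,0.0246,-0.0299,0,0],[0.2,0.0246,-0.0299,0,0],[0.2,0.0246,-0.0299,0,0],[0.2,0.0246,-0.0299,0,0],[0.2,0.0246,-0.0299,0,0]]'
$J '[[0.2,0.0246,-0.0299,0,0],[0.2,0.0246,-0.0299,0,0],[0.2,0.0246,-0.0299,0,0],[0.2,0.0246,-0.0299,0,0],[0.2,0.0246,-0.0299,0,0]]'
$J '[[0.2,0.0246,-0.0299,0,0],[0.2,0.0246,-0.0299,0,0],[0.2,0,0,0,0],[0.2,0,0,0,0],[0.2,0,0,0,0]]'
python3 - <<'E'
from h import *
c=cam('wrist'); save(c,'w1.png'); s=env.get_state(); print(s['joint_pos'].round(3),s['tcp_pos'],s['orientation'].round(4),s['finger_gap'])
for b in blobs(c,(4,140,60),(17,255,255),200): print(b[0].round(1),b[1],b[2],onz(c,b[0],.12))
for P in ([.515,-.131,.12],[.6195,.0286,.083],[.6189,-.0512,.083]): print(proj(c,P))
E
```

```text
clock: 0.57
tcp_pos: [0.2189, -0.4897, 0.2413]
orientation: [-0.0, 1.0, -0.002, -0.0]
wrist_force: [-0.1, -0.8, -0.2]
finger_gap: 0.0343
grip_force: 0.0
clock: 0.98
tcp_pos: [0.3431, -0.3381, 0.2422]
orientation: [-0.0, 1.0, 0.0, -0.0]
wrist_force: [0.6, -0.6, -0.1]
finger_gap: 0.0339
grip_force: 0.0
clock: 1.4
tcp_pos: [0.466, -0.1884, 0.2422]
orientation: [0.0, 1.0, 0.0, -0.0]
wrist_force: [0.4, -0.1, 0.1]
finger_gap: 0.0342
grip_force: 0.0
clock: 1.82
tcp_pos: [0.5141, -0.1302, 0.2419]
orientation: [0.0, 1.0, 0.001, -0.001]
wrist_force: [-0.5, -0.2, 0.5]
finger_gap: 0.0342
grip_force: 0.0
[-0.401  0.227 -0.07   1.275 -0.     2.741] [ 0.51379141 -0.13081454  0.24200035] [ 0.e+00  1.e+00  1.e-04 -5.e-04] 0.03416663703903748
[285.6 192.4] 1321 ((285.5, 191.5), (63.0, 21.0), 90.0) [[ 0.52525162 -0.13110709  0.12      ]]
[[285.41785606 204.66649776]]
[[89.21184002 67.84877775]]
[[187.14385791  68.30310133]]
```

View pics/w1.png

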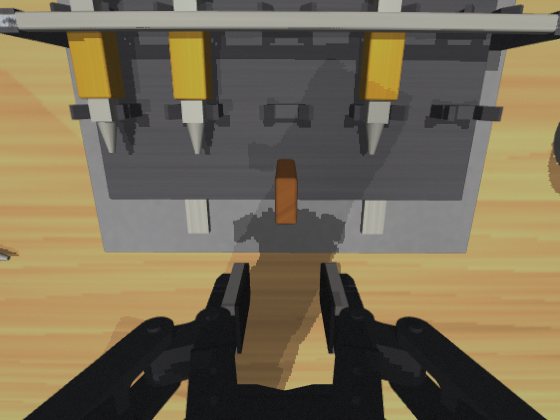

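The wrist view agrees: the handle top is centred near (286,202) and the rods are square to the image, so the bed yaw is about 0. Now I lower, grip and pull back.

```bash
J="python3 -m jog"
$J '[[0.2,0,0,0.0355,0],[0.2,0,0,0.0355,0],[0.2,0,0,0.0355,0],[0.2,0,0,0.0355,0],[0.2,0,0,0,0]]' 60
$J '[[1,0,0,0,0],[1,0,0,0,0],[1,0,0,0,0],[1,0,0,0,0],[1,-0.005,0,0,0]]'
$J '[[1,-0.015,0,0,0],[1,-0.015,0,0,0],[1,-0.015,0,0,0],[1,-0.015,0,0,0],[1,-0.006,0,0,0]]'
$J '[[1,-0.004,0,0,0],[1,-0.004,0,0,0],[1,-0.002,0,0,0],[1,0,0,0,0],[1,0,0,0,0]]'
```

```text
clock: 2.28
tcp_pos: [0.5087, -0.13, 0.094]
orientation: [-0.002, 1.0, -0.001, -0.005]
wrist_force: [-1.3, 0.6, -0.1]
finger_gap: 0.0343
grip_force: 0.0
clock: 2.7
tcp_pos: [0.511, -0.1312, 0.1009]
orientation: [0.001, 1.0, 0.0, 0.001]
wrist_force: [4.9, -2.4, -14.0]
finger_gap: 0.0169
grip_force: 61.5
clock: 3.12
tcp_pos: [0.4486, -0.1311, 0.1013]
orientation: [-0.0, 1.0, 0.001, 0.007]
wrist_force: [30.3, 0.5, -37.1]
finger_gap: 0.0168
grip_force: 60.7
clock: 3.53
tcp_pos: [0.4474, -0.1311, 0.102]
orientation: [-0.001, 1.0, 0.002, 0.014]
wrist_force: [43.4, 5.8, -46.2]
finger_gap: 0.017
grip_force: 61.0
```

```bash
J="python3 -m jog"
$J '[[0.2,0.006,0,0,0],[0.2,0,0,0,0],[0.2,0,0,0,0],[0.2,0,0,-0.0417,0],[0.2,0,0,-0.0417,0]]'
$J '[[0.2,-0.02,0,-0.0417,0],[0.2,-0.03,0,-0.0417,0],[0.2,-0.03,0,0,0],[0.2,0,0,0,0],[0.2,0,0,0,0]]'
python3 - <<'E'
from h import *
c=cam('top'); save(c,'crop2.png',(130,90,410,250),2.8); cw=cam('wrist'); save(cw,'w2.png'); s=env.get_state(); print(s['joint_pos'].round(3),s['tcp_pos'])
for b in blobs(c,(20,170,100),(30,255,255),60,(130,90,410,260)): print('top',b[0].round(1),b[1],b[2],onz(c,b[0],.083)[0],onz(c,b[0],.028)[0,:2])
for b in blobs(cw,(18,170,100),(30,255,255),250): print('wr',b[0].round(1),b[1],b[2],onz(cw,b[0],.083)[0])
for b in blobs(c,(4,140,60),(17,255,255),60,(300,190,350,240)): print('handle top',b[0].round(1),b[1],b[2],onz(c,b[0],.12)[0])
E
```

```text
clock: 3.95
tcp_pos: [0.4369, -0.1294, 0.1837]
orientation: [-0.001, 1.0, 0.0, -0.002]
wrist_force: [1.0, -0.1, -0.4]
finger_gap: 0.034
grip_force: 0.0
clock: 4.37
tcp_pos: [0.3662, -0.1305, 0.2567]
orientation: [0.001, 1.0, -0.0, 0.002]
wrist_force: [0.5, 0.8, -0.4]
finger_gap: 0.0346
grip_force: 0.0
[-0.549 -0.053 -0.348  1.274  0.     2.593] [ 0.36720072 -0.13063304  0.25545947]
top [165.9 177.1] 198 ((165.95001220703125, 177.14999389648438), (9.893848419189453, 20.094480514526367), 32.47119140625) [0.59141947 0.27847916 0.083     ] [0.60275637 0.29120298]
top [261.4 188.9] 207 ((261.5, 189.0), (20.0, 9.0), 90.0) [0.55655937 0.02861659 0.083     ] [0.56629854 0.02988846]
top [291.9 189.1] 223 ((292.0, 189.0), (20.0, 10.0), 90.0) [ 0.55470482 -0.05095875  0.083     ] [ 0.56435899 -0.05333405]
top [352.7 188.1] 214 ((353.0, 188.0), (20.0, 10.0), 90.0) [ 0.55503397 -0.21013366  0.083     ] [ 0.56470322 -0.21980441]
top [169.  242.2] 198 ((168.729736328125, 242.1216278076172), (20.54987335205078, 9.535140991210938), 9.462323188781738) [0.42090855 0.26780944 0.083     ] [0.42443043 0.28004423]
handle top [325.  226.1] 106 ((325.0, 226.5), (15.0, 6.0), 90.0) [ 0.45293064 -0.1304741   0.12      ]
```

View pics/w2.png

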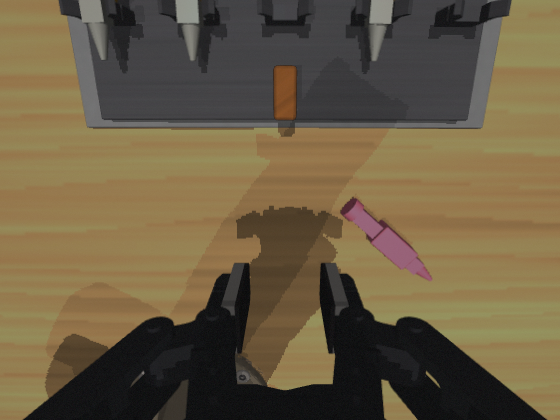

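View pics/crop2.png

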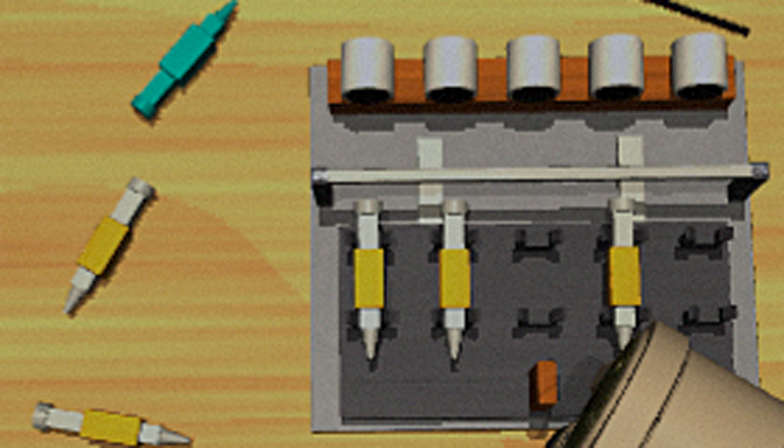

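The deck now stands back at the rear edge of the bed. The handle moved 64 mm and the arm met about 43 N at the stop. I move over the rods for an accurate look.

```bash
J="python3 -m jog"
$J '[[0.0,0.035,-0.015,0,0],[0.0,0.035,-0.015,0,0],[0.0,0.035,-0.015,0,0],[0.0,0.035,-0.015,0,0],[0.0,0.02,-0.01,0,0]]'
$J '[[0.0,0,0,0,0],[0.0,0,0,0,0],[0.0,0,0,0,0]]'
python3 - <<'E'
from h import *
import pickle
c=pickle.load(open('top0.pkl','rb'))
print('bar',onz(c,[(270,90+272/4.4),(380,90+269/4.4)],.103)[:,:2])
print('deck',onz(c,[(323,169.3),(323,240)],.034)[:,:2])
cw=cam('wrist'); save(cw,'w3.png'); s=env.get_state(); print(s['joint_pos'].round(3),s['tcp_pos'])
for b in blobs(cw,(18,170,80),(30,255,255),250): print('wr',b[0].round(1),b[1],b[2],onz(cw,b[0],.083)[0])
print(cw['T'].round(3) if hasattr(cw['T'],'round') else cw['T'])
pickle.dump(cw,open('w3.pkl','wb'))
E
```

```text
clock: 4.88
tcp_pos: [0.5306, -0.0588, 0.2534]
orientation: [-0.0, 1.0, 0.001, 0.0]
wrist_force: [-0.5, -0.5, 0.0]
finger_gap: 0.0427
grip_force: 0.0
clock: 5.13
tcp_pos: [0.5266, -0.0601, 0.2539]
orientation: [-0.0, 1.0, 0.001, -0.001]
wrist_force: [-0.6, 0.8, 0.2]
finger_gap: 0.0431
grip_force: 0.0
bar [[ 0.65045848  0.00479964]
 [ 0.64791201 -0.28116755]]
deck [[ 0.61709894 -0.13946655]
 [ 0.42360335 -0.13372937]]
[-0.266  0.223 -0.045  1.305 -0.     2.875] [ 0.52629457 -0.0604021   0.25434054]
wr [188.1 155. ] 1777 ((188.0, 154.5), (61.0, 34.0), 90.0) [0.558785   0.02816889 0.083     ]
wr [275.1 156.2] 1771 ((275.0, 156.0), (62.0, 30.0), 90.0) [ 0.5577062  -0.05143801  0.083     ]
wr [447.8 156.8] 1786 ((448.48565673828125, 156.7906494140625), (38.08461380004883, 61.080806732177734), 1.0416266918182373) [ 0.55766088 -0.20967595  0.083     ]
wr [ 14.9 252.9] 883 ((16.7297306060791, 253.62161254882812), (38.469364166259766, 29.263019561767578), 9.462322235107422) [0.45866816 0.21556144 0.083     ]
[[ 0.002  0.944  0.33   0.611]
 [-1.     0.002 -0.001 -0.06 ]
 [-0.002 -0.33   0.944  0.386]
 [ 0.     0.     0.     1.   ]]
```

View pics/w3.png

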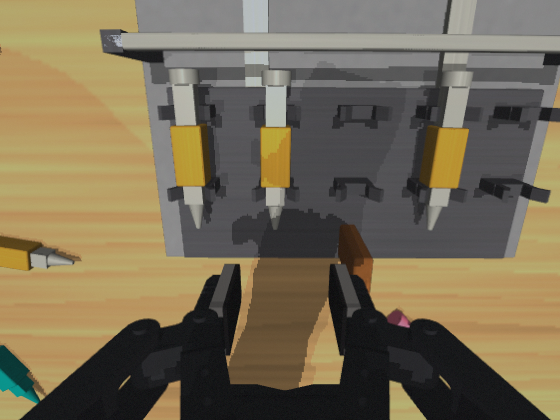

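The view agrees: blocks at (188,155), (275,156) and (448,157) give slot x ≈ 0.557, and the slot 5/4/2 y values are 0.029/-0.051/-0.210. I pick the slot 4 rod.

```bash
J="python3 -m jog"
$J '[[0.0,0.031,-0.0095,0,0],[0.0,0,0,0.04,0],[0.0,0,0,0.04,0],[0.0,0,0,0.04,0],[0.0,0,0,0,0]]' 50
python3 -c "
from h import *
s=env.get_state();print(s['tcp_pos'],s['joint_pos'].round(3))"
$J '[[0.0,0,0,0.03,0],[0.0,0,0,0.025,0],[0.0,0,0,0.015,0],[0.0,0,0,0,0],[0,0,0,0,0]]'
$J '[[1,0,0,0,0],[1,0,0,0,0],[1,0,0,0,0],[1,0,0,0,0]]'
```

```text
clock: 5.6
tcp_pos: [0.5514, -0.0501, 0.1275]
orientation: [-0.002, 1.0, -0.0, -0.007]
wrist_force: [-1.9, 0.4, -2.2]
finger_gap: 0.0427
grip_force: 0.0
[ 0.55144682 -0.05014685  0.12750296] [-0.236  0.344 -0.2    1.041 -0.     2.907]
clock: 6.02
tcp_pos: [0.558, -0.0514, 0.0665]
orientation: [0.0, 1.0, -0.0, 0.0]
wrist_force: [0.3, 0.3, 0.9]
finger_gap: 0.0427
grip_force: 0.0
clock: 6.35
tcp_pos: [0.5597, -0.0515, 0.0678]
orientation: [0.001, 1.0, 0.0, 0.002]
wrist_force: [-1.6, -1.0, 7.6]
finger_gap: 0.027
grip_force: 50.1
```

```bash
J="python3 -m jog"
$J '[[1,0,0,-0.02,0],[1,0,0,-0.03,0],[1,0,0,-0.03,0],[1,0,0,0,0],[1,0,0,0,0]]'
$J '[[1,0,0,0,-5],[1,0,0,0,-7],[1,0,0,0,-7],[1,0,0,0,-7],[1,0,0,0,-7]]'
$J '[[1,0,0,0,-7],[1,0,0,0,-7],[1,0,0,0,-7],[1,0,0,0,-7],[1,0,0,0,-7]]'
$J '[[1,0,0,0,-7],[1,0,0,0,-7],[1,0,0,0,-7],[1,0,0,0,-7],[1,0,0,0,-7]]'
$J '[[1,0,0,0,-7],[1,0,0,0,-7],[1,0,0,0,-7],[1,0,0,0,-7],[1,0,0,0,-7]]'
$J '[[1,0,0,0,-7],[1,0,0,0,-7],[1,0,0,0,-7],[1,0,0,0,-7],[1,0,0,0,-7]]'
$J '[[1,0,0,0,-7],[1,0,0,0,0],[1,0,0,0,0],[1,0,0,0,0]]'
python3 - <<'E'
from h import *
cw=cam('wrist'); save(cw,'w4.png'); s=env.get_state(); print(s['joint_pos'].round(3),s['tcp_pos'],s['orientation'].round(4),s['finger_gap'])
E
```

```text
clock: 6.77
tcp_pos: [0.5599, -0.0513, 0.1479]
orientation: [0.001, 1.0, 0.0, 0.003]
wrist_force: [-0.2, 0.3, -2.1]
finger_gap: 0.0273
grip_force: 51.0
clock: 7.18
tcp_pos: [0.5569, -0.0506, 0.1436]
orientation: [-0.001, 0.958, 0.287, -0.001]
wrist_force: [0.1, -0.3, -2.3]
finger_gap: 0.0269
grip_force: 50.9
clock: 7.6
tcp_pos: [0.5569, -0.0506, 0.1436]
orientation: [-0.001, 0.827, 0.562, -0.001]
wrist_force: [-0.3, -0.0, -2.3]
finger_gap: 0.0274
grip_force: 50.9
clock: 8.02
tcp_pos: [0.5569, -0.0506, 0.1436]
orientation: [-0.001, 0.62, 0.785, -0.001]
wrist_force: [-0.1, 0.1, -2.6]
finger_gap: 0.027
grip_force: 50.9
clock: 8.43
tcp_pos: [0.557, -0.0506, 0.1436]
orientation: [-0.001, 0.355, 0.935, -0.0]
wrist_force: [-0.3, 0.1, -1.0]
finger_gap: 0.027
grip_force: 50.9
clock: 8.85
tcp_pos: [0.5569, -0.0506, 0.1436]
orientation: [-0.001, 0.058, 0.998, 0.0]
wrist_force: [1.3, -0.1, -1.4]
finger_gap: 0.0271
grip_force: 50.9
clock: 9.18
tcp_pos: [0.5575, -0.0507, 0.1443]
orientation: [-0.001, 0.001, 1.0, 0.0]
wrist_force: [0.4, -0.3, -2.6]
finger_gap: 0.0273
grip_force: 50.9
[-0.234  0.332 -0.172  1.068 -0.    -0.232] [ 0.5576785  -0.05077385  0.14451997] [-4.e-04  8.e-04  1.e+00  0.e+00] 0.027338539240149406
```

View pics/w4.png

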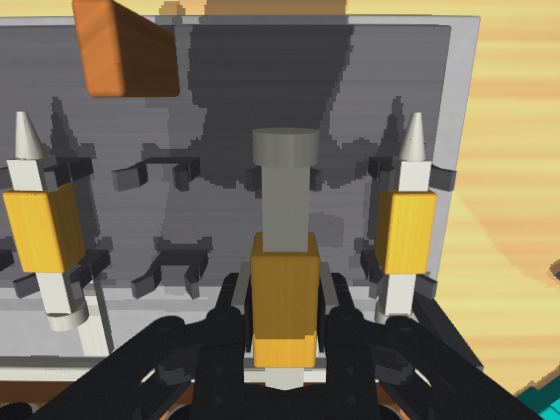

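The rod is held level, foot towards the handle. I check its position along the jaws numerically before lowering.

```bash
python3 - <<'E'
from h import *
cw=cam('wrist')
save(cw,'c5.png',(220,110,350,400),2)
for e in(-.004,0,.004):
    x0=.5577+e
    P=[[x0-.028,-.0508,.1597],[x0-.028,-.0508,.1317],[x0+.028,-.0508,.1597],[x0-.075,-.0508,.1457+.013],[x0-.028,-.0508,.1457+.009]]
    print(e,proj(cw,P).round(1)[:,1])
b=onz(cw,[(170,160),(170,270)],.084); print(b)
g=cv2.cvtColor(cw['img'],cv2.COLOR_RGB2HSV)
for x in(258,285,312): print(x,[ (r,g[r,x].tolist()) for r in range(228,270,2)])
E
```

```text
-0.004 [240.2 215.4 356.7 112.7 235. ]
0 [249.6 223.4 363.8 124.8 244.2]
0.004 [258.9 231.3 370.9 136.6 253.2]
[[ 0.50850408 -0.11751668  0.084     ]
 [ 0.58090295 -0.12578616  0.084     ]]
258 [(228, [132, 13, 101]), (230, [135, 10, 100]), (232, [20, 170, 96]), (234, [19, 176, 94]), (236, [19, 172, 98]), (238, [20, 170, 96]), (240, [20, 168, 97]), (242, [20, 179, 97]), (244, [20, 176, 97]), (246, [20, 175, 96]), (248, [20, 180, 99]), (250, [19, 175, 99]), (252, [20, 187, 98]), (254, [20, 174, 101]), (256, [20, 181, 114]), (258, [20, 179, 131]), (260, [20, 178, 132]), (262, [20, 180, 132]), (264, [20, 175, 134]), (266, [20, 180, 132]), (268, [20, 184, 132])]
285 [(228, [34, 15, 116]), (230, [30, 13, 116]), (232, [25, 13, 117]), (234, [35, 13, 116]), (236, [30, 15, 117]), (238, [27, 20, 116]), (240, [30, 18, 116]), (242, [26, 17, 117]), (244, [30, 16, 115]), (246, [34, 18, 116]), (248, [26, 15, 116]), (250, [30, 16, 115]), (252, [20, 180, 98]), (254, [20, 170, 99]), (256, [19, 174, 117]), (258, [20, 178, 132]), (260, [20, 182, 132]), (262, [19, 180, 132]), (264, [20, 187, 131]), (266, [20, 180, 132]), (268, [20, 180, 130])]
312 [(228, [135, 10, 102]), (230, [135, 10, 100]), (232, [19, 92, 94]), (234, [19, 173, 96]), (236, [20, 170, 99]), (238, [19, 170, 99]), (240, [20, 168, 97]), (242, [20, 174, 98]), (244, [20, 175, 99]), (246, [20, 180, 98]), (248, [20, 168, 100]), (250, [20, 167, 101]), (252, [20, 178, 99]), (254, [19, 173, 99]), (256, [20, 173, 112]), (258, [20, 181, 131]), (260, [20, 179, 134]), (262, [20, 181, 135]), (264, [19, 178, 135]), (266, [20, 179, 135]), (268, [19, 180, 136])]
```

View pics/c5.png

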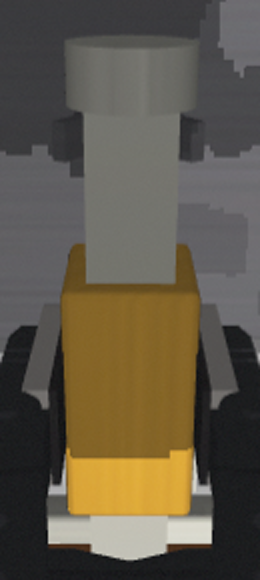

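```bash
python3 - <<'E'
from h import *
cw=cam('wrist')
im=cw['img'].copy()
for x0,col in((.557,(255,0,0)),):
  for ys in(-.131,-.051):
    for dx in(-.0435,-.0315,.0315,.0435):
        for dy in(-.011,.011,-.02,.02):
            p=proj(cw,[x0+dx,ys+dy,.084])[0]; cv2.circle(im,tuple(int(round(v)) for v in p),1,col,-1)
cw['img']=im; save(cw,'c6.png',(90,110,260,310),3)
E
```

```text
(no output)
```

View pics/c6.png

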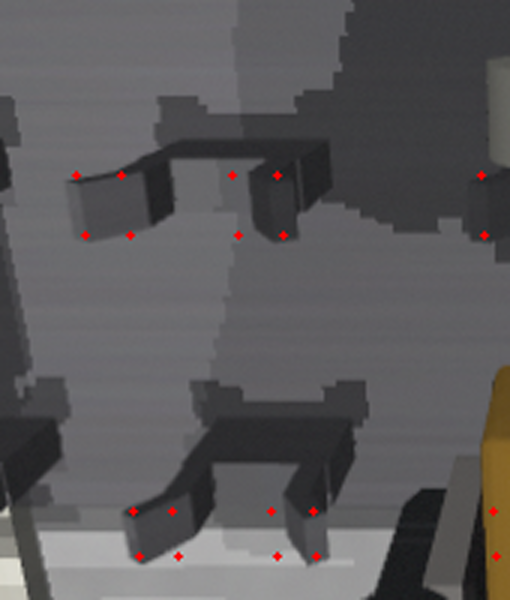

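The projected saddle outline matches slot 3 within about 1 mm, so x ≈ 0.5575. The held rod sits +3 mm along x, so I correct by +0.003 and lower.

```bash
J="python3 -m jog"
$J '[[1,0.003,0,0.01,0],[1,0,0,0.03,0],[1,0,0,0.02,0],[1,0,0,0.01,0],[1,0,0,0.008,0]]'
$J '[[1,0,0,0,0],[1,0,0,0,0],[1,0,0,0,0]]'
$J '[[0.1,0,0,0,0],[0,0,0,0,0],[0,0,0,0,0]]'
$J '[[0,0,0,-0.03,0],[0,0,0,-0.04,0],[0,0,0,-0.04,0],[0,0,0,-0.02,0],[0,0,0,0,0]]'
python3 - <<'E'
from h import *
cw=cam('wrist'); save(cw,'w7.png'); s=env.get_state(); print(s['tcp_pos'])
c=cam('top')
for b in blobs(cw,(18,150,80),(30,255,255),250): print('wr',b[0].round(1),b[1],b[2],onz(cw,b[0],.083)[0])
E
```

```text
clock: 9.75
tcp_pos: [0.5549, -0.0506, 0.0673]
orientation: [-0.0, -0.0, 1.0, 0.0]
wrist_force: [-7.4, 7.0, 61.0]
finger_gap: 0.027
grip_force: 59.7
clock: 10.0
tcp_pos: [0.5556, -0.051, 0.0677]
orientation: [0.001, -0.0, 1.0, -0.0]
wrist_force: [1.2, 0.4, -0.0]
finger_gap: 0.0268
grip_force: 51.3
clock: 10.25
tcp_pos: [0.5553, -0.0509, 0.0673]
orientation: [0.0, -0.0, 1.0, -0.0]
wrist_force: [0.5, -0.2, 0.7]
finger_gap: 0.0422
grip_force: 0.0
clock: 10.67
tcp_pos: [0.5581, -0.0515, 0.2031]
orientation: [0.005, -0.0, 1.0, -0.001]
wrist_force: [-0.4, 0.2, 0.1]
finger_gap: 0.0425
grip_force: 0.0
[ 0.55697039 -0.05127485  0.20020132]
wr [285.6 203.4] 2266 ((286.0, 201.5), (71.0, 34.0), 90.0) [ 0.55628881 -0.05089044  0.083     ]
wr [ 88.2 203.3] 2345 ((88.6346206665039, 203.17308044433594), (72.36685180664062, 36.47760009765625), 78.69007110595703) [ 0.55632597 -0.20922704  0.083     ]
wr [384.2 204.5] 2267 ((384.853271484375, 204.62782287597656), (36.25870132446289, 69.18049621582031), 3.9451863765716553) [0.55710719 0.02785569 0.083     ]
```

View pics/w7.png

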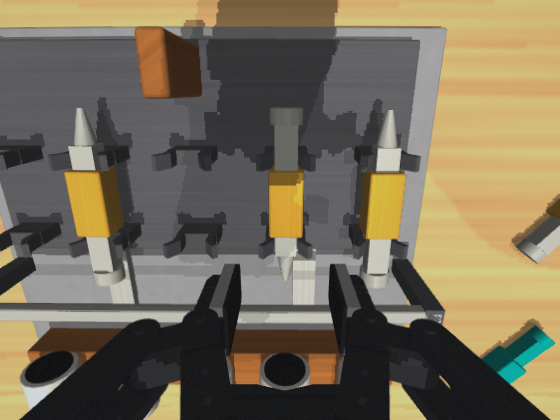

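The slot 4 rod is seated with its point outward, its block at (286,203) in line with the others. Next is the slot 5 rod, gripped at yaw 180 and turned back to yaw 0.

```bash
J="python3 -m jog"
$J '[[0,-0.001,0.04,0,0],[0,0,0.04,0,0],[0,0,0,0.04,0],[0,0,0,0.04,0],[0,0,0,0.03,0]]'
$J '[[0,0,0,0.015,0],[0,0,0,0.0085,0],[0,0,0,0,0],[0,0,0,0,0]]'
$J '[[1,0,0,0,0],[1,0,0,0,0],[1,0,0,0,0],[1,0,0,0,0]]'
$J '[[1,0,0,-0.02,0],[1,0,0,-0.03,0],[1,0,0,-0.03,0],[1,0,0,0,0],[1,0,0,0,5]]'
$J '[[1,0,0,0,7],[1,0,0,0,7],[1,0,0,0,7],[1,0,0,0,7],[1,0,0,0,7]]'
$J '[[1,0,0,0,7],[1,0,0,0,7],[1,0,0,0,7],[1,0,0,0,7],[1,0,0,0,7]]'
$J '[[1,0,0,0,7],[1,0,0,0,7],[1,0,0,0,7],[1,0,0,0,7],[1,0,0,0,7]]'
$J '[[1,0,0,0,7],[1,0,0,0,7],[1,0,0,0,7],[1,0,0,0,7],[1,0,0,0,7]]'
$J '[[1,0,0,0,7],[1,0,0,0,7],[1,0,0,0,7],[1,0,0,0,7],[1,0,0,0,7]]'
$J '[[1,0,0,0,0],[1,0,0,0,0],[1,0,0,0,0],[1,0,0,0,0]]'
python3 - <<'E'
from h import *
s=env.get_state(); print(s['joint_pos'].round(3),s['tcp_pos'],s['orientation'].round(4),s['finger_gap'])
E
```

```text
clock: 11.18
tcp_pos: [0.5535, 0.0304, 0.0829]
orientation: [-0.002, -0.001, 1.0, 0.0]
wrist_force: [-0.7, 0.5, -1.1]
finger_gap: 0.0425
grip_force: 0.0
clock: 11.52
tcp_pos: [0.5554, 0.0291, 0.0629]
orientation: [-0.001, -0.0, 1.0, 0.0]
wrist_force: [0.8, 0.4, 0.6]
finger_gap: 0.0428
grip_force: 0.0
clock: 11.85
tcp_pos: [0.557, 0.0289, 0.0648]
orientation: [0.001, -0.0, 1.0, -0.0]
wrist_force: [-0.4, 0.3, 3.4]
finger_gap: 0.0269
grip_force: 49.8
clock: 12.27
tcp_pos: [0.5577, 0.029, 0.146]
orientation: [0.003, 0.044, 0.999, -0.0]
wrist_force: [-1.1, -0.5, -2.8]
finger_gap: 0.0273
grip_force: 50.5
clock: 12.68
tcp_pos: [0.5556, 0.0292, 0.143]
orientation: [-0.0, 0.344, 0.939, -0.0]
wrist_force: [0.5, 0.0, -2.2]
finger_gap: 0.0275
grip_force: 50.4
clock: 13.1
tcp_pos: [0.5555, 0.0292, 0.143]
orientation: [-0.0, 0.611, 0.792, -0.0]
wrist_force: [-0.2, -0.1, -2.0]
finger_gap: 0.0273
grip_force: 50.4
clock: 13.52
tcp_pos: [0.5556, 0.0292, 0.143]
orientation: [-0.0, 0.821, 0.571, -0.0]
wrist_force: [-0.2, 0.1, -2.1]
finger_gap: 0.0272
grip_force: 50.4
clock: 13.93
tcp_pos: [0.5556, 0.0292, 0.143]
orientation: [-0.0, 0.955, 0.298, -0.0]
wrist_force: [0.1, -0.2, -2.3]
finger_gap: 0.0272
grip_force: 50.4
clock: 14.35
tcp_pos: [0.5556, 0.0292, 0.143]
orientation: [-0.0, 1.0, -0.003, -0.0]
wrist_force: [1.0, 0.5, -2.7]
finger_gap: 0.0272
grip_force: 50.4
clock: 14.68
tcp_pos: [0.5559, 0.0292, 0.1434]
orientation: [0.0, 1.0, 0.001, -0.0]
wrist_force: [-0.4, -0.7, -2.4]
finger_gap: 0.0274
grip_force: 50.4
[-0.092  0.327 -0.183  1.061 -0.     3.047] [0.55585559 0.02915117 0.14338821] [ 0.0e+00  1.0e+00  1.4e-03 -1.0e-04] 0.02743031770234641
```

```bash
J="python3 -m jog"
$J '[[1,0.002,0,0.03,0],[1,0,0,0.03,0],[1,0,0,0.009,0],[1,0,0,0.004,0],[1,0,0,0.004,0]]'
$J '[[1,0,0,0.001,0],[1,0,0,0,0],[0,0,0,0,0],[0,0,0,0,0],[0,0,0,0,0]]'
$J '[[0,0,0,-0.03,0],[0,0,0,-0.04,0],[0,0,0,-0.04,0],[0,0,0.03,-0.02,0],[0,0,0.04,0,0]]'
$J '[[0,0,0.04,0,0],[0,0,0.04,0,0],[0,0,0.04,0,0],[0,0,0.04,0,0],[0,0,0.01,0,0]]'
$J '[[0,0,0,0,0],[0,0,0,0,0],[0,0,0,0,0]]'
python3 - <<'E'
from h import *
cw=cam('wrist'); c=cam('top');s=env.get_state(); print(s['tcp_pos'],s['joint_pos'].round(3))
for b in blobs(cw,(18,150,80),(30,255,255),250): print('wr',b[0].round(1),b[1],b[2],onz(cw,b[0],.083)[0])
for b in blobs(c,(20,150,100),(30,255,255),60,(130,90,410,260)): print('top',b[0].round(1),b[1],onz(c,b[0],.083)[0],onz(c,b[0],.028)[0,:2])
E
```

```text
clock: 15.1
tcp_pos: [0.5582, 0.0291, 0.0665]
orientation: [0.0, 1.0, 0.001, -0.0]
wrist_force: [1.2, 0.2, -1.1]
finger_gap: 0.0274
grip_force: 50.5
clock: 15.52
tcp_pos: [0.558, 0.0292, 0.0662]
orientation: [0.0, 1.0, 0.0, 0.0]
wrist_force: [0.0, 0.1, 0.2]
finger_gap: 0.0427
grip_force: 0.0
clock: 15.93
tcp_pos: [0.561, -0.0397, 0.2022]
orientation: [0.001, 1.0, 0.003, 0.005]
wrist_force: [1.6, -0.6, 0.1]
finger_gap: 0.0428
grip_force: 0.0
clock: 16.35
tcp_pos: [0.558, -0.2164, 0.1958]
orientation: [0.001, 1.0, -0.002, 0.0]
wrist_force: [0.6, 0.4, -0.5]
finger_gap: 0.0426
grip_force: 0.0
clock: 16.6
tcp_pos: [0.5579, -0.2097, 0.1956]
orientation: [-0.0, 1.0, 0.001, -0.0]
wrist_force: [-0.2, -0.3, 0.3]
finger_gap: 0.0424
grip_force: 0.0
[ 0.55814973 -0.20912807  0.19570855] [-0.493  0.37   0.013  1.214  0.     2.646]
wr [ 83.5 208.2] 2426 ((84.0, 206.5), (50.0, 73.0), -0.0) [ 0.55874695 -0.05229362  0.083     ]
wr [286.2 208.9] 2413 ((287.0, 207.5), (73.0, 36.0), 90.0) [ 0.55849043 -0.21090374  0.083     ]
top [177. 186.] 232 [0.5674211  0.24923606 0.083     ] [0.57765809 0.26061957]
top [291.6 189.2] 215 [ 0.55457946 -0.05033442  0.083     ] [ 0.56422788 -0.05268111]
top [261.5 189.5] 201 [0.55485294 0.02857479 0.083     ] [0.56451389 0.02984475]
top [168.7 242. ] 206 [0.42139739 0.26842245 0.083     ] [0.42494168 0.28068533]
```

The slot 5 rod is seated. A loose rod was knocked, as the task warned. Now slot 2.

```bash
J="python3 -m jog"
$J '[[0,-0.001,0.0012,0.03,0],[0,0,0,0.04,0],[0,0,0,0.035,0],[0,0,0,0.018,0],[0,0,0,0.007,0]]'
$J '[[0,0,0,0,0],[0,0,0,0,0],[1,0,0,0,0],[1,0,0,0,0],[1,0,0,0,0]]'
$J '[[1,0,0,0,0],[1,0,0,0,0]]'
$J '[[1,0,0,-0.02,0],[1,0,0,-0.03,0],[1,0,0,-0.03,0],[1,0,0,0,0],[1,0,0,0,-5]]'
$J '[[1,0,0,0,-7],[1,0,0,0,-7],[1,0,0,0,-7],[1,0,0,0,-7],[1,0,0,0,-7]]'
$J '[[1,0,0,0,-7],[1,0,0,0,-7],[1,0,0,0,-7],[1,0,0,0,-7],[1,0,0,0,-7]]'
$J '[[1,0,0,0,-7],[1,0,0,0,-7],[1,0,0,0,-7],[1,0,0,0,-7],[1,0,0,0,-7]]'
$J '[[1,0,0,0,-7],[1,0,0,0,-7],[1,0,0,0,-7],[1,0,0,0,-7],[1,0,0,0,-7]]'
$J '[[1,0,0,0,-7],[1,0,0,0,-7],[1,0,0,0,-7],[1,0,0,0,-7],[1,0,0,0,-7]]'
$J '[[1,0,0,0,0],[1,0,0,0,0],[1,0,0,0,0],[1,0,0,0,0]]'
python3 - <<'E'
from h import *
s=env.get_state(); print(s['joint_pos'].round(3),s['tcp_pos'],s['orientation'].round(4),s['finger_gap'])
E
```

```text
clock: 17.12
tcp_pos: [0.5548, -0.2091, 0.0619]
orientation: [-0.002, 1.0, 0.002, -0.003]
wrist_force: [-0.9, 0.9, 0.1]
finger_gap: 0.0426
grip_force: 0.0
clock: 17.53
tcp_pos: [0.5588, -0.2125, 0.0678]
orientation: [0.001, 1.0, 0.001, 0.002]
wrist_force: [-0.1, 1.2, 7.2]
finger_gap: 0.0271
grip_force: 50.2
clock: 17.7
tcp_pos: [0.5588, -0.2125, 0.0679]
orientation: [0.001, 1.0, 0.001, 0.002]
wrist_force: [1.1, 2.4, 7.1]
finger_gap: 0.027
grip_force: 50.3
clock: 18.12
tcp_pos: [0.5587, -0.213, 0.1483]
orientation: [0.002, 0.999, 0.044, 0.002]
wrist_force: [0.5, -0.2, -3.1]
finger_gap: 0.0275
grip_force: 51.2
clock: 18.53
tcp_pos: [0.5568, -0.2121, 0.1451]
orientation: [-0.0, 0.939, 0.345, -0.0]
wrist_force: [0.8, 0.6, -2.1]
finger_gap: 0.0273
grip_force: 51.2
clock: 18.95
tcp_pos: [0.5568, -0.2121, 0.1451]
orientation: [-0.0, 0.791, 0.611, -0.0]
wrist_force: [0.4, -0.1, -2.4]
finger_gap: 0.0276
grip_force: 51.2
clock: 19.37
tcp_pos: [0.5568, -0.212, 0.1451]
orientation: [-0.0, 0.571, 0.821, -0.0]
wrist_force: [0.0, 0.3, -2.5]
finger_gap: 0.0268
grip_force: 51.2
clock: 19.78
tcp_pos: [0.5568, -0.212, 0.1451]
orientation: [-0.0, 0.298, 0.955, -0.0]
wrist_force: [0.7, 0.6, -3.0]
finger_gap: 0.0273
grip_force: 51.2
clock: 20.2
tcp_pos: [0.5568, -0.212, 0.1451]
orientation: [-0.0, -0.003, 1.0, 0.0]
wrist_force: [-0.1, -0.0, -2.4]
finger_gap: 0.0275
grip_force: 51.2
clock: 20.53
tcp_pos: [0.557, -0.2121, 0.1454]
orientation: [-0.0, 0.001, 1.0, -0.0]
wrist_force: [-0.1, 0.1, -2.6]
finger_gap: 0.0272
grip_force: 51.2
[-0.498  0.397 -0.074  1.1   -0.    -0.497] [ 0.55704868 -0.2120594   0.145418  ] [-1.e-04  7.e-04  1.e+00 -0.e+00] 0.027153365934666687
```

```bash
J="python3 -m jog"
$J '[[1,0.001,0.001,0.03,0],[1,0,0,0.03,0],[1,0,0,0.009,0],[1,0,0,0.004,0],[1,0,0,0.004,0]]'
$J '[[1,0,0,0.001,0],[1,0,0,0,0],[0,0,0,0,0],[0,0,0,0,0],[0,0,0,0,0]]'
$J '[[0,0,0,-0.03,0],[0,0,0,-0.04,0],[0,0,0,-0.04,0],[0,0,0.03,-0.04,0],[0,0,0.04,-0.01,0]]'
$J '[[0,-0.005,0.04,0,0],[0,-0.005,0.04,0,0],[0,0,0.04,0,0],[0,0,0.04,0,0],[0,0,0.04,0,0]]'
$J '[[0,0,0.04,0,0],[0,0,0.04,0,0],[0,0,0,0,0],[0,0,0,0,0],[0,0,0,0,0]]'
python3 - <<'E'
from h import *
cw=cam('wrist'); c=cam('top');s=env.get_state(); print(s['tcp_pos'],s['joint_pos'].round(3))
save(c,'t8.png',(120,140,400,280),2.8)
for cc,n in((cw,'wr'),(c,'top')):
  for b in blobs(cc,(18,150,80),(30,255,255),60 if n=='top' else 250,(130,90,410,280) if n=='top' else None):
    bx=cv2.boxPoints(b[2]); bx=bx[np.argsort(-np.linalg.norm(bx-bx[0],axis=1))]
    B=cv2.boxPoints(b[2]); W=onz(cc,B,.028)[:,:2]; e=[W[1]-W[0],W[2]-W[1]]; L=max(e,key=np.linalg.norm)
    print(n,b[0].round(1),b[1],onz(cc,b[0],.083)[0],onz(cc,b[0],.026)[0,:2],'ang',np.degrees(np.arctan2(L[1],L[0])).round(1),np.linalg.norm(e,axis=1).round(3))
E
```

```text
clock: 20.95
tcp_pos: [0.5562, -0.2111, 0.0686]
orientation: [-0.0, -0.0, 1.0, 0.0]
wrist_force: [-0.6, 0.0, -2.1]
finger_gap: 0.027
grip_force: 51.1
clock: 21.37
tcp_pos: [0.5571, -0.2115, 0.0689]
orientation: [0.001, -0.0, 1.0, -0.001]
wrist_force: [-0.6, 0.1, 0.3]
finger_gap: 0.0423
grip_force: 0.0
clock: 21.78
tcp_pos: [0.5591, -0.1495, 0.2277]
orientation: [0.005, 0.002, 1.0, -0.003]
wrist_force: [0.4, 0.1, 0.8]
finger_gap: 0.0427
grip_force: 0.0
clock: 22.2
tcp_pos: [0.566, 0.0558, 0.2218]
orientation: [0.001, -0.0, 1.0, -0.0]
wrist_force: [0.9, 0.5, 0.1]
finger_gap: 0.0426
grip_force: 0.0
clock: 22.62
tcp_pos: [0.566, 0.134, 0.2213]
orientation: [0.0, -0.001, 1.0, -0.0]
wrist_force: [0.1, -0.4, -0.1]
finger_gap: 0.0428
grip_force: 0.0
[0.56608465 0.13274158 0.22108534] [ 0.093  0.332  0.02   1.259 -0.     0.093]
wr [450.7  28. ] 2185 [0.4343487  0.25480741 0.083     ] [0.42443367 0.28038536] ang 79.7 [0.028 0.056]
wr [160.6 185.8] 2036 [0.55344578 0.02973963 0.083     ] [0.56866788 0.00781382] ang 0.1 [0.033 0.069]
wr [ 67.  186.7] 2013 [ 0.55422783 -0.0498123   0.083     ] [ 
[... 1281 characters left out ...]
7610624 0.02242084] ang -87.5 [0.089 0.02 ]
top [301.2 266.1] 114 [ 0.35470932 -0.07071325  0.083     ] [ 0.35521483 -0.07411325] ang -90.8 [0.013 0.104]
top [385.2 272.6] 403 [ 0.33529196 -0.28418456  0.083     ] [ 0.33487516 -0.29772437] ang -90.8 [0.042 0.171]
top [340.3 265.8] 107 [ 0.35397123 -0.1706139   0.083     ] [ 0.35444169 -0.17875915] ang -90.8 [0.102 0.011]
top [295.  273.4] 60 [ 0.33655827 -0.05436035  0.083     ] [ 0.33620162 -0.0569836 ] ang -90.8 [0.045 0.016]
top [315.2 273.8] 85 [ 0.33483152 -0.10605401  0.083     ] [ 0.33439285 -0.11113269] ang -90.8 [0.024 0.067]
top [333.6 277.1] 88 [ 0.32565412 -0.15257025  0.083     ] [ 0.32477953 -0.15985843] ang -90.8 [0.077 0.011]
```

View pics/t8.png

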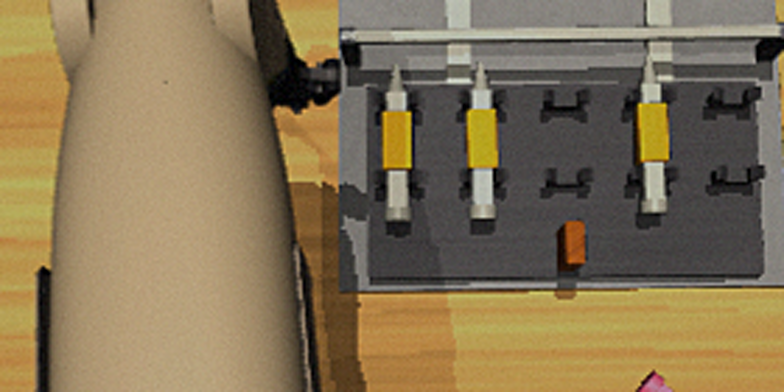

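All three turned rods now point outward in the top view. The slot 2 rod looks about 4 mm forward of the others, so I'll check it later. Now loose rod A, with its point at 141° and its centre at (0.578,0.257): I go above it, turn and re-measure.

```bash
J="python3 -m jog"
$J '[[0,0.007,0.04,0,0],[0,0,0.04,0,0],[0,0,0.04,0,0],[-0.2,0,0,0,6.8],[-0.2,0,0,0,7]]'
$J '[[-0.2,0,0,0.02,7],[-0.2,0,0,0.02,7],[-0.2,0,0,0.02,7],[-0.2,0,0,0,4],[-0.2,0,0,0,0]]'
$J '[[-0.2,0,0,0,0],[-0.2,0,0,0,0]]'
cat > m.py <<'E'
from h import *
cw=cam('wrist');s=env.get_state(); print(s['tcp_pos'],s['orientation'].round(4),s['joint_pos'].round(3))
q=s['orientation'];from scipy.spatial.transform import Rotation as R
M=R.from_quat(np.r_[q[1:],q[0]]).as_matrix(); print('yaw',np.degrees(np.arctan2(M[1,0],M[0,0])))
for b in blobs(cw,(18,150,80),(30,255,255),250):
    W=onz(cw,cv2.boxPoints(b[2]),.027)[:,:2]; e=[W[1]-W[0],W[2]-W[1]]; L=max(e,key=np.linalg.norm)
    p=onz(cw,b[0],.026)[0]
    print(b[0].round(1),b[1],p[:2],onz(cw,b[0],.083)[0,:2],'ang',np.degrees(np.arctan2(L[1],L[0])).round(1),np.linalg.norm(e,axis=1).round(3),'toolshift',((p-s['tcp_pos'])@M).round(4))
E
python3 m.py
```

```text
clock: 23.13
tcp_pos: [0.5591, 0.2545, 0.2207]
orientation: [0.0, 0.122, 0.993, -0.0]
wrist_force: [-0.7, 0.1, -1.0]
finger_gap: 0.0512
grip_force: 0.0
clock: 23.55
tcp_pos: [0.5584, 0.2518, 0.1592]
orientation: [-0.001, 0.334, 0.943, -0.001]
wrist_force: [0.2, -0.4, -0.2]
finger_gap: 0.0515
grip_force: 0.0
clock: 23.72
tcp_pos: [0.5598, 0.2531, 0.1617]
orientation: [0.001, 0.332, 0.943, 0.0]
wrist_force: [-1.2, -0.4, -0.3]
finger_gap: 0.0513
grip_force: 0.0
[0.55975957 0.25335944 0.16185198] [8.000e-04 3.317e-01 9.434e-01 5.000e-04] [ 0.295  0.42   0.003  1.152 -0.     0.971]
yaw 141.25642395359498
[197.7  38.9] 3080 [0.4241181  0.28124755] [0.43893593 0.28644169] ang 79.2 [0.055 0.027] toolshift [ 0.1234 -0.0633  0.1356]
[300.7 214.2] 1959 [0.57779388 0.25661753] [0.55986458 0.26706014] ang -36.9 [0.026 0.055] toolshift [-0.0119  0.0136  0.1359]
[ 52.8 366. ] 680 [ 0.54925632 -0.04391752] [0.53740815 0.03056682] ang 93.5 [0.04  0.027] toolshift [-0.1777 -0.2386  0.1357]
[  7.2 411.7] 260 [ 0.55820485 -0.13601633] [ 0.54444982 -0.04190643] ang -54.2 [0.021 0.029] toolshift [-0.2423 -0.3049  0.1357]
```

```bash
J="python3 -m jog"
$J '[[-0.2,-0.012,0.0136,0.03,-1],[-0.2,0,0,0.04,0],[-0.2,0,0,0.04,0],[-0.2,0,0,0.02,0],[-0.2,0,0,0.015,0]]'
$J '[[-0.2,0,0,0,0],[-0.2,0,0,0,0],[1,0,0,0,0],[1,0,0,0,0],[1,0,0,0,0]]'
$J '[[1,0,0,0,0],[1,0,0,-0.02,0],[1,0,0,-0.04,0],[1,0,0,-0.04,0],[1,0,0,-0.03,0]]'
$J '[[1,0,0,0,0],[1,0,0,0,0]]'
python3 m.py
```

```text
clock: 24.18
tcp_pos: [0.5753, 0.2563, 0.0131]
orientation: [-0.001, 0.323, 0.946, -0.001]
wrist_force: [0.3, -1.0, 0.8]
finger_gap: 0.0512
grip_force: 0.0
clock: 24.6
tcp_pos: [0.5783, 0.2575, 0.0182]
orientation: [0.002, 0.323, 0.946, 0.001]
wrist_force: [-1.0, -0.3, 5.3]
finger_gap: 0.027
grip_force: 50.5
clock: 25.02
tcp_pos: [0.577, 0.2572, 0.149]
orientation: [0.001, 0.323, 0.946, 0.001]
wrist_force: [1.1, -0.3, -1.6]
finger_gap: 0.0269
grip_force: 49.9
clock: 25.18
tcp_pos: [0.5782, 0.2576, 0.1487]
orientation: [0.002, 0.323, 0.946, 0.002]
wrist_force: [-0.8, -0.6, -3.7]
finger_gap: 0.0273
grip_force: 50.0
[0.57669709 0.25710883 0.14622426] [5.000e-04 3.235e-01 9.462e-01 3.000e-04] [ 0.292  0.462  0.028  1.136 -0.     0.951]
yaw 142.25032513958473
[168.1  20.4] 2929 [0.42527898 0.27667278] [0.44442597 0.2838809 ] ang 77.5 [0.054 0.027] toolshift [ 0.1318 -0.0773  0.1201]
[284.  301.2] 5510 [0.64976242 0.20230287] [0.61857723 0.22618572] ang 140.4 [0.114 0.055] toolshift [-0.0912  0.0013  0.1203]
[ 30.6 375.2] 1808 [ 0.56423782 -0.04888346] [0.55222838 0.03131872] ang 0.4 [0.037 0.067] toolshift [-0.1774 -0.2497  0.1201]
```

```bash
J="python3 -m jog"
python3 - <<'E'
from h import *
from scipy.spatial.transform import Rotation as R
cw=cam('wrist');s=env.get_state();q=s['orientation'];M=R.from_quat(np.r_[q[1:],q[0]]).as_matrix()
h=cv2.cvtColor(cw['img'],cv2.COLOR_RGB2HSV);m=cv2.inRange(h,(15,130,60),(32,255,255))
for x in(256,260,310,314): print(x,np.nonzero(m[180:,x])[0][:1]+180)
print(285,np.nonzero(m[180:,285])[0][:1]+180, h[236:262:2,262].tolist())
for e in(-.004,-.002,0,.002,.004):
    P=[s['tcp_pos']+M@np.array([e+.028,y,.0042+z]) for y,z in((-.012,.014),(.012,.014),(0,-.009),(0,-.014))]
    print(e,proj(cw,P).round(1).tolist())
E
$J '[[1,0,0,-0.02,0],[1,-0.0222,-0.0319,0,0],[1,-0.0222,-0.0319,0,0],[1,-0.0222,-0.0319,0,0],[1,-0.0222,-0.0319,0,0]]'
$J '[[1,-0.0222,-0.0319,0,0],[1,-0.0222,-0.0319,0,0],[1,-0.0222,-0.0319,0,0],[1,-0.0222,-0.0319,0,0],[1,-0.0222,-0.0319,0,0]]'
$J '[[1,-0.0222,-0.0319,0,0],[1,0,0,0,7],[1,0,0,0,7],[1,0,0,0,7],[1,0,0,0,7]]'
$J '[[1,0,0,0,7],[1,0,0,0,7],[1,0,0,0,7],[1,0,0,0,7],[1,0,0,0,7]]'
$J '[[1,0,0,0,7],[1,0,0,0,7],[1,0,0,0,7],[1,0,0,0,7],[1,0,0,0,7]]'
$J '[[1,0,0,0,7],[1,0,0,0,7],[1,0,0,0,7],[1,0,0,0,7],[1,0,0,0,7]]'
$J '[[1,0,0,0,7],[1,0,0,0,2.3],[1,0,0,0,0],[1,0,0,0,0],[1,0,0,0,0]]'
python3 m.py
```

```text
256 [236]
260 [223]
310 [223]
314 [227]
285 [242] [[20, 177, 59], [19, 184, 61], [20, 165, 62], [20, 184, 61], [20, 193, 62], [19, 180, 82], [20, 193, 94], [19, 187, 97], [20, 176, 100], [20, 187, 98], [20, 188, 99], [20, 188, 99], [20, 182, 80]]
-0.004 [[258.4, 224.5], [307.4, 224.4], [282.9, 244.4], [282.8, 249.6]]
-0.002 [[258.3, 220.6], [307.5, 220.6], [282.8, 240.1], [282.8, 245.1]]
0 [[258.2, 216.8], [307.6, 216.7], [282.8, 235.7], [282.8, 240.7]]
0.002 [[258.1, 212.9], [307.7, 212.9], [282.8, 231.3], [282.8, 236.1]]
0.004 [[258.0, 209.0], [307.8, 209.0], [282.8, 226.9], [282.8, 231.6]]
clock: 25.7
tcp_pos: [0.5667, 0.1006, 0.1632]
orientation: [-0.002, 0.323, 0.946, -0.001]
wrist_force: [0.1, -0.3, -2.5]
finger_gap: 0.0266
grip_force: 50.2
clock: 26.12
tcp_pos: [0.5568, -0.0936, 0.1633]
orientation: [-0.002, 0.323, 0.946, -0.0]
wrist_force: [1.1, 0.1, -3.1]
finger_gap: 0.0271
grip_force: 50.2
clock: 26.53
tcp_pos: [0.5551, -0.1311, 0.163]
orientation: [-0.003, 0.546, 0.838, -0.001]
wrist_force: [-0.8, 0.0, -1.9]
finger_gap: 0.0274
grip_force: 50.3
clock: 26.95
tcp_pos: [0.5552
[... 561 characters left out ...]
]
finger_gap: 0.0271
grip_force: 50.3
[ 0.5563054  -0.13088572  0.16484155] [-3.e-04  1.e+00  0.e+00 -9.e-04] [-0.371  0.341 -0.107  1.125 -0.     2.77 ]
yaw 0.001994559227566041
[400.9 215.8] 3092 [ 0.54127962 -0.23175192] [ 0.56229055 -0.21053129] ang 2.2 [0.074 0.036] toolshift [-0.0148  0.1009  0.1388]
[170. 220.] 3060 [ 0.53714688 -0.03075314] [ 0.55902971 -0.05193817] ang -7.9 [0.077 0.04 ] toolshift [-0.0189 -0.1001  0.1389]
[ 56.1 220.6] 3070 [0.53648377 0.07004188] [0.55850651 0.02759164] ang 168.8 [0.051 0.077] toolshift [-0.0196 -0.2008  0.139 ]
[284.4 294.7] 7351 [ 0.46151931 -0.13070363] [ 0.49935765 -0.13080163] ang -178.0 [0.058 0.142] toolshift [-9.45e-02 -1.00e-04  1.39e-01]
```

The wrist view puts the rod centre about 2 mm behind the TCP, so I shift +3 mm and lower into slot 3.

```bash
J="python3 -m jog"
$J '[[1,0.003,0,0.035,0],[1,0,0,0.035,0],[1,0,0,0.01,0],[1,0,0,0.004,0],[1,0,0,0.004,0]]'
$J '[[1,0,0,0.003,0],[1,0,0,0.002,0],[1,0,0,0,0],[1,0,0,0,0]]'
$J '[[0,0,0,0,0],[0,0,0,0,0],[0,0,0,0,0],[0,0,0,0,0]]'
$J '[[0,0,0.0,-0.03,0],[0,0,0,-0.04,0],[0,0,0,-0.04,0],[0,0,0.04,-0.02,0],[0,0,0.04,0,0]]'
$J '[[0,0,0,0,0],[0,0,0,0,0],[0,0,0,0,0]]'
python3 - <<'E'
from h import *
exec(open('m.py').read().split('\n',1)[1])
save(cw,'w9.png',(0,60,560,330),1.42)
E
```

```text
clock: 28.67
tcp_pos: [0.5597, -0.131, 0.0778]
orientation: [-0.0, 1.0, -0.0, -0.0]
wrist_force: [0.3, 0.0, -2.3]
finger_gap: 0.0273
grip_force: 50.4
clock: 29.0
tcp_pos: [0.5605, -0.1314, 0.0739]
orientation: [0.0, 1.0, -0.0, 0.001]
wrist_force: [0.1, -0.1, -1.9]
finger_gap: 0.0271
grip_force: 50.4
clock: 29.33
tcp_pos: [0.5602, -0.1312, 0.0734]
orientation: [0.0, 1.0, -0.0, 0.001]
wrist_force: [0.3, 0.9, 0.2]
finger_gap: 0.0426
grip_force: 0.0
clock: 29.75
tcp_pos: [0.5628, -0.2084, 0.2083]
orientation: [0.002, 1.0, 0.002, 0.005]
wrist_force: [2.0, -0.4, 1.4]
finger_gap: 0.0429
grip_force: 0.0
clock: 30.0
tcp_pos: [0.5593, -0.2083, 0.201]
orientation: [-0.0, 1.0, -0.001, -0.0]
wrist_force: [-0.3, 0.1, 0.2]
finger_gap: 0.0428
grip_force: 0.0
[ 0.5592332  -0.20762517  0.20083791] [-5.e-04  1.e+00 -4.e-04 -7.e-04] [-0.49   0.37   0.026  1.228  0.     2.652]
yaw -0.05054950381318786
[288.6 203.9] 2313 [ 0.54351985 -0.21210986] [ 0.56216319 -0.21150188] ang -178.9 [0.033 0.072] toolshift [-0.0155  0.0047  0.1749]
[188.5 204.8] 2306 [ 0.54268904 -0.11452726] [ 0.56148673 -0.13204933] ang 176.5 [0.036 0.072] toolshift [-0.0164 -0.0929  0.175 ]
[ 89.5 208.4] 2325 [ 0.53913289 -0.01652637] [ 0.55859129 -0.05225619] ang -12.4 [0.075 0.046] toolshift [-0.02   -0.1909  0.1751]
[  5.8 221.2] 605 [0.52567034 0.07113355] [0.54762997 0.01911723] ang -16.0 [0.067 0.017] toolshift [-0.0336 -0.2786  0.1752]
```

View pics/w9.png

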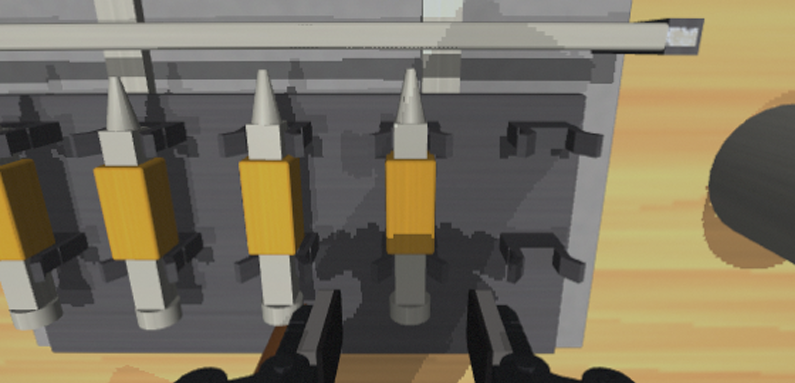

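The slot 2 and slot 3 rods sit about 3 mm forward, near the end of their play. I regrip each, draw it back 2.5 mm and press lightly.

```bash
J="python3 -m jog"
$J '[[0,-0.001,0.0035,0.03,0],[0,0,0,0.04,0],[0,0,0,0.04,0],[0,0,0,0.018,0],[0,0,0,0.006,0]]'
$J '[[0,0,0,0,0],[0,0,0,0,0],[1,0,0,0,0],[1,0,0,0,0],[1,0,0,0,0]]'
$J '[[1,0,0,0,0],[1,-0.001,0,0.001,0],[1,-0.001,0,0.001,0],[1,-0.001,0,0,0],[1,0,0,0,0]]'
$J '[[1,0,0,0,0],[0,0,0,0,0],[0,0,0,0,0],[0,0,0,0,0]]'
$J '[[0,0,0,-0.03,0],[0,0,0,-0.04,0],[0,0,-0.04,-0.02,0],[0,0,-0.04,0,0],[0,0.002,0,0,0]]'
$J '[[0,0,0,0.03,0],[0,0,0,0.04,0],[0,0,0,0.018,0],[0,0,0,0,0],[0,0,0,0,0]]'
$J '[[1,0,0,0,0],[1,0,0,0,0],[1,0,0,0,0],[1,0,0,0,0]]'
$J '[[1,0,0,0,0],[1,-0.001,0,0.001,0],[1,-0.001,0,0.001,0],[1,-0.001,0,0,0],[1,0,0,0,0]]'
$J '[[1,0,0,0,0],[0,0,0,0,0],[0,0,0,0,0],[0,0,0,0,0]]'
$J '[[0,0,0,-0.03,0],[0,0,0,-0.04,0],[0,0,0,-0.04,0],[0,0,0,-0.02,0],[0,0,0,0,0]]'
python3 m.py
```

```text
clock: 30.47
tcp_pos: [0.5555, -0.2087, 0.0627]
orientation: [-0.002, 1.0, 0.0, -0.004]
wrist_force: [-1.2, -0.4, 0.3]
finger_gap: 0.0429
grip_force: 0.0
clock: 30.88
tcp_pos: [0.5604, -0.2124, 0.0698]
orientation: [0.001, 1.0, -0.0, 0.002]
wrist_force: [0.3, 0.5, 5.8]
finger_gap: 0.0273
grip_force: 50.3
clock: 31.3
tcp_pos: [0.5599, -0.2127, 0.0698]
orientation: [0.001, 1.0, -0.0, 0.005]
wrist_force: [3.8, 3.5, 13.7]
finger_gap: 0.0274
grip_force: 51.3
clock: 31.63
tcp_pos: [0.5556, -0.2119, 0.0657]
orientation: [0.0, 1.0, -0.001, -0.0]
wrist_force: [0.6, -0.0, 0.5]
finger_gap: 0.0429
grip_force: 0.0
clock: 32.05
tcp_pos: [0.5574, -0.1296, 0.1556]
orientation: [-0.001, 1.0, 0.002, 0.0]
wrist_force: [-0.2, -1.3, -0.3]
finger_gap: 0.0425
grip_force: 0.0
clock: 32.47
tcp_pos: [0.5564, -0.1342, 0.0648]
orientation: [-0.001, 1.0, -0.0, -0.002]
wrist_force: [-0.5, 0.5, 1.4]
finger_gap: 0.0428
grip_force: 0.0
clock: 32.8
tcp_pos: [0.5586, -0.1333, 0.0677]
orientation: [-0.001, 1.0, -0.0, 0.001]
wrist_force: [1.1, 4.6, -2.6]
finger_gap: 0.0272
grip_force: 49.9
clock: 33.22
tcp_pos: [0.5584,
[... 394 characters left out ...]
]
finger_gap: 0.0425
grip_force: 0.0
[ 0.5566787  -0.13574402  0.19763081] [ 1.5e-03  1.0e+00 -7.0e-04  3.1e-03] [-0.379  0.32  -0.055  1.189 -0.     2.764]
yaw -0.08426543019495923
[280.1 203.8] 2333 [ 0.54419721 -0.13263543] [ 0.56215572 -0.13326911] ang -179.4 [0.032 0.072] toolshift [-0.0135 -0.0036  0.1715]
[379.2 204.3] 2373 [ 0.54348919 -0.22900859] [ 0.56157905 -0.21176291] ang 2.0 [0.071 0.037] toolshift [-0.0141  0.0928  0.1718]
[177.6 208.4] 2330 [ 0.53972745 -0.0327426 ] [ 0.55851519 -0.05190861] ang 175.2 [0.038 0.073] toolshift [-0.0182 -0.1035  0.1712]
[ 78.1 209.4] 2354 [0.53896961 0.06505058] [0.55789795 0.02774177] ang 170.0 [0.046 0.074] toolshift [-0.0191 -0.2013  0.1709]
```

The rods did not slip, but their release heights match the seated height, and the 3.5 mm play keeps them well inside the 8 mm tolerance. On to loose rod B.

```bash
J="python3 -m jog"
$J '[[-0.2,0,0,0,-7],[-0.2,0,0,0,-7],[-0.2,0,0,0,-7],[-0.2,0,0,0,-7],[-0.2,0,0,0,-7]]'
$J '[[-0.2,0,0,0,-7],[-0.2,0,0,0,-7],[-0.2,0,0,0,-7],[-0.2,0,0,0,-7],[-0.2,0,0,0,-7]]'
$J '[[-0.2,0,0,0,-7],[-0.2,0,0,0,-2.6],[-0.2,0.0351,-0.0186,0,0],[-0.2,0.0351,-0.0186,0,0],[-0.2,0.0351,-0.0186,0,0]]'
$J '[[-0.2,0.0351,-0.0186,0,0],[-0.2,0.0351,-0.0186,0,0],[-0.2,0.0351,-0.0186,0,0],[-0.2,0.0351,-0.0186,0,0],[-0.2,0.0351,-0.0186,0,0]]'
$J '[[-0.2,0.0351,-0.0186,0,0],[-0.2,0.0351,-0.0186,0,0],[-0.2,0.0351,-0.0186,0,0],[-0.2,0,0,0.03,0],[-0.2,0,0,0,0]]'
$J '[[-0.2,0,0,0,0],[-0.2,0,0,0,0]]'
python3 m.py
```

```text
clock: 34.43
tcp_pos: [0.5538, -0.1345, 0.1923]
orientation: [-0.001, 0.953, 0.303, -0.001]
wrist_force: [0.5, 0.1, 0.7]
finger_gap: 0.0511
grip_force: 0.0
clock: 34.85
tcp_pos: [0.5538, -0.1345, 0.1923]
orientation: [-0.001, 0.818, 0.575, -0.001]
wrist_force: [0.5, 0.2, -0.2]
finger_gap: 0.0515
grip_force: 0.0
clock: 35.27
tcp_pos: [0.5176, -0.0204, 0.1921]
orientation: [-0.001, 0.769, 0.639, -0.001]
wrist_force: [0.7, -0.0, 0.3]
finger_gap: 0.0515
grip_force: 0.0
clock: 35.68
tcp_pos: [0.4577, 0.1697, 0.1927]
orientation: [-0.0, 0.769, 0.639, -0.001]
wrist_force: [1.5, 1.0, 0.5]
finger_gap: 0.0513
grip_force: 0.0
clock: 36.1
tcp_pos: [0.4197, 0.2828, 0.159]
orientation: [-0.001, 0.767, 0.641, -0.004]
wrist_force: [-1.5, -1.3, -1.2]
finger_gap: 0.0512
grip_force: 0.0
clock: 36.27
tcp_pos: [0.4235, 0.2813, 0.1637]
orientation: [-0.0, 0.769, 0.639, -0.001]
wrist_force: [-0.4, -0.3, -0.3]
finger_gap: 0.0512
grip_force: 0.0
[0.42418328 0.28128832 0.16436787] [ 1.000e-04  7.692e-01  6.391e-01 -2.000e-04] [ 0.428  0.225 -0.267  1.079 -0.     2.183]
yaw 79.44209410467516
[286.7 183.7] 1008 [0.42756394 0.29507701] [0.43000263 0.30970355] ang -99.5 [0.027 0.028] toolshift [0.0142 0.0008 0.1384]
```

```bash
J="python3 -m jog"
$J '[[-0.2,0,0.0008,0.03,-1],[-0.2,0,0,0.04,0],[-0.2,0,0,0.04,0],[-0.2,0,0,0.02,0],[-0.2,0,0,0.017,0]]'
$J '[[-0.2,0,0,0,0],[-0.2,0,0,0,0],[1,0,0,0,0],[1,0,0,0,0],[1,0,0,0,0]]'
$J '[[1,0,0,0,0],[1,0,0,-0.02,0],[1,0,0,-0.04,0],[1,0,0,-0.04,0],[1,0,0,-0.04,0]]'
$J '[[1,0,0,-0.01,0],[1,0,0,0,0],[1,0,0,0,0],[1,0,0,0,0]]'
cat > e.py <<'E'
from h import *
from scipy.spatial.transform import Rotation as R
cw=cam('wrist');s=env.get_state();q=s['orientation'];M=R.from_quat(np.r_[q[1:],q[0]]).as_matrix()
print(s['tcp_pos'],'yaw',np.degrees(np.arctan2(M[1,0],M[0,0])),s['finger_gap'])
h=cv2.cvtColor(cw['img'],cv2.COLOR_RGB2HSV);m=cv2.inRange(h,(15,130,50),(32,255,255))
for x in(260,285,310): print(x,np.nonzero(m[180:,x])[0][:1]+180)
print([(r,int(h[r,264,2])) for r in range(220,264,3)])
for e in(-.004,-.002,0,.002,.004):
    P=[s['tcp_pos']+M@np.array([e+.028,0,.0042+z]) for z in(.014,-.009,-.014)]
    print(e,proj(cw,P).round(1)[:,1])
E
python3 e.py
```

```text
clock: 36.73
tcp_pos: [0.4245, 0.2804, 0.0156]
orientation: [-0.0, 0.764, 0.645, -0.001]
wrist_force: [0.6, 0.1, 0.3]
finger_gap: 0.0514
grip_force: 0.0
clock: 37.15
tcp_pos: [0.4264, 0.2826, 0.0192]
orientation: [0.001, 0.763, 0.646, 0.002]
wrist_force: [0.1, -0.6, 5.9]
finger_gap: 0.0269
grip_force: 50.4
clock: 37.57
tcp_pos: [0.4237, 0.2818, 0.1589]
orientation: [-0.0, 0.763, 0.646, -0.0]
wrist_force: [0.9, 0.3, -2.7]
finger_gap: 0.0268
grip_force: 49.8
clock: 37.9
tcp_pos: [0.4232, 0.2815, 0.1653]
orientation: [-0.0, 0.763, 0.646, -0.001]
wrist_force: [-0.0, -0.3, -2.4]
finger_gap: 0.0267
grip_force: 49.9
[0.42303266 0.2814481  0.16490332] yaw 80.54896895944519 0.02710700754657497
260 [187]
285 [244]
310 [215]
[(220, 131), (223, 132), (226, 132), (229, 132), (232, 132), (235, 132), (238, 88), (241, 84), (244, 58), (247, 77), (250, 94), (253, 98), (256, 98), (259, 79), (262, 79)]
-0.004 [226.5 246.7 252. ]
-0.002 [222.6 242.4 247.5]
0 [218.8 238.  243. ]
0.002 [214.9 233.6 238.5]
0.004 [211.  229.2 233.9]
```

Rod B is held. I carry it to slot 1, turning the point outward to yaw 180.

```bash
J="python3 -m jog"
$J '[[1,0,0,-0.02,0],[1,-0.0362,0.015,0,0],[1,-0.0362,0.015,0,0],[1,-0.0362,0.015,0,0],[1,-0.0362,0.015,0,0]]'
$J '[[1,-0.0362,0.015,0,0],[1,-0.0362,0.015,0,0],[1,-0.0362,0.015,0,0],[1,-0.0362,0.015,0,0],[1,-0.0362,0.015,0,0]]'
$J '[[1,-0.0362,0.015,0,0],[1,-0.0362,0.015,0,0],[1,-0.0362,0.015,0,0],[1,-0.0362,0.015,0,0],[1,-0.0362,0.015,0,0]]'
$J '[[1,-0.0362,0.015,0,0],[1,0,0,0,-7],[1,0,0,0,-7],[1,0,0,0,-7],[1,0,0,0,-7]]'
$J '[[1,0,0,0,-7],[1,0,0,0,-7],[1,0,0,0,-7],[1,0,0,0,-7],[1,0,0,0,-7]]'
$J '[[1,0,0,0,-7],[1,0,0,0,-7],[1,0,0,0,-7],[1,0,0,0,-7],[1,0,0,0,-7]]'
$J '[[1,0,0,0,-1.5],[1,0,0,0,0],[1,0,0,0,0],[1,0,0,0,0]]'
python3 e.py
```

```text
clock: 38.37
tcp_pos: [0.4587, 0.1281, 0.185]
orientation: [-0.001, 0.762, 0.647, -0.002]
wrist_force: [1.0, -0.1, -0.9]
finger_gap: 0.0266
grip_force: 49.9
clock: 38.78
tcp_pos: [0.5029, -0.0631, 0.1848]
orientation: [-0.002, 0.763, 0.646, -0.001]
wrist_force: [1.5, 1.6, -1.8]
finger_gap: 0.0273
grip_force: 49.9
clock: 39.2
tcp_pos: [0.5474, -0.2537, 0.1843]
orientation: [-0.002, 0.763, 0.646, -0.001]
wrist_force: [0.1, 0.7, -1.3]
finger_gap: 0.0267
grip_force: 49.9
clock: 39.62
tcp_pos: [0.556, -0.2903, 0.1838]
orientation: [-0.003, 0.582, 0.813, -0.0]
wrist_force: [0.5, -0.3, -2.3]
finger_gap: 0.0267
grip_force: 50.0
clock: 40.03
tcp_pos: [0.5562, -0.2898, 0.1841]
orientation: [-0.002, 0.31, 0.951, 0.001]
wrist_force: [-0.1, -0.3, -2.5]
finger_gap: 0.0272
grip_force: 50.0
clock: 40.45
tcp_pos: [0.5562, -0.2898, 0.1841]
orientation: [-0.002, 0.01, 1.0, 0.001]
wrist_force: [-0.4, 0.1, -2.3]
finger_gap: 0.0273
grip_force: 50.0
clock: 40.78
tcp_pos: [0.5567, -0.2901, 0.1856]
orientation: [-0.001, 0.0, 1.0, 0.001]
wrist_force: [-0.5, 0.6, -1.7]
finger_gap: 0.0268
grip_force: 50.0
[ 0.55684886 -0.29023057  0.18601674] yaw -179.99960516287229 0.02725072191001658
260 [225]
285 [243]
310 [225]
[(220, 92), (223, 90), (226, 91), (229, 92), (232, 91), (235, 91), (238, 92), (241, 92), (244, 78), (247, 90), (250, 103), (253, 106), (256, 106), (259, 105), (262, 106)]
-0.004 [227.5 248.  253.4]
-0.002 [223.6 243.7 248.9]
0 [219.8 239.3 244.4]
0.002 [215.9 234.9 239.8]
0.004 [212.  230.4 235.3]
```

```bash
J="python3 -m jog"
$J '[[1,0.0013,-0.0008,0.035,0],[1,0,0,0.035,0],[1,0,0,0.025,0],[1,0,0,0.006,0],[1,0,0,0.004,0]]'
$J '[[1,0,0,0.003,0],[1,0,0,0.003,0],[1,0,0,0.002,0],[1,0,0,0,0],[1,0,0,0,0]]'
$J '[[0,0,0,0,0],[0,0,0,0,0],[0,0,0,0,0],[0,0,0,0,0]]'
$J '[[0,0,0.0,-0.03,0],[0,0,0,-0.04,0],[0,0,0,-0.04,0],[0,0,0.03,-0.03,0],[0,0,0.04,0,0]]'
$J '[[0,0,0.04,0,0],[0,0,0,0,0],[0,0,0,0,0],[0,0,0,0,0]]'
python3 - <<'E'
from h import *
exec(open('m.py').read().split('\n',1)[1])
c=cam('top')
for b in blobs(c,(20,150,100),(30,255,255),120,(240,160,410,215)): print('top',b[0].round(1),b[1],onz(c,b[0],.083)[0])
E
```

```text
clock: 41.25
tcp_pos: [0.5548, -0.2905, 0.0803]
orientation: [-0.002, -0.0, 1.0, 0.001]
wrist_force: [0.5, -1.2, -0.8]
finger_gap: 0.0269
grip_force: 50.0
clock: 41.67
tcp_pos: [0.5565, -0.2916, 0.0751]
orientation: [0.001, -0.0, 1.0, -0.0]
wrist_force: [-0.7, 1.0, -3.0]
finger_gap: 0.0274
grip_force: 50.0
clock: 42.0
tcp_pos: [0.5562, -0.2915, 0.0746]
orientation: [0.0, -0.0, 1.0, -0.0]
wrist_force: [-0.1, 0.4, -0.2]
finger_gap: 0.0427
grip_force: 0.0
clock: 42.42
tcp_pos: [0.5592, -0.2257, 0.2211]
orientation: [0.006, 0.002, 1.0, -0.004]
wrist_force: [2.1, 0.3, 1.2]
finger_gap: 0.0427
grip_force: 0.0
clock: 42.75
tcp_pos: [0.556, -0.1818, 0.2138]
orientation: [0.0, -0.001, 1.0, -0.0]
wrist_force: [0.6, -0.1, 0.3]
finger_gap: 0.0424
grip_force: 0.0
[ 0.55598855 -0.18240752  0.21353081] [ 1.e-04 -3.e-04  1.e+00 -3.e-04] [-0.454  0.342  0.016  1.244 -0.    -0.455]
yaw -179.9684218229193
[154.3 202.5] 2125 [ 0.57412734 -0.31360574] [ 0.55581723 -0.2901526 ] ang -6.2 [0.038 0.07 ] toolshift [-0.018  -0.1311  0.1876]
[247.8 203.3] 2126 [ 0.57480379 -0.21887934] [ 0.55637305 -0.21231991] ang -1.1 [0.033 0.072] toolshift [-0.0188 -0.0364  0.1876]
[342.2 204.3] 2132 [ 0.57573399 -0.12327232] [ 0.55713735 -0.13376364] ang -178.7 [0.072 0.034] toolshift [-0.0197  0.0592  0.1875]
[440.6 200.6] 2117 [ 0.57164955 -0.02371721] [ 0.55378134 -0.05196339] ang -178.6 [0.071 0.035] toolshift [-0.0157  0.1588  0.1874]
[535.5 200.4] 2114 [0.57118785 0.07352778] [0.55340198 0.02793872] ang -179.4 [0.073 0.035] toolshift [-0.0153  0.256   0.1874]
top [322.4 185.7] 171 [ 0.56268817 -0.13107202  0.083     ]
top [291.6 189.2] 215 [ 0.55457946 -0.05033442  0.083     ]
top [261.5 189.5] 201 [0.55490576 0.02857419 0.083     ]
```

All five rods have equal apparent size (2114–2132 px), so all are down, and each is within about 2 mm of its slot centre. I grip the handle and slide forward.

```bash
J="python3 -m jog"
$J '[[0.2,0.0353,0.0173,0,0],[0.2,0.0353,0.0173,0,0],[0.2,0.0353,0.0173,0,0],[0.2,0,0,0.03,0],[0.2,0,0,0.03,0]]'
$J '[[0.2,0,0,0.03,0],[0.2,0,0,0.02,0],[0.2,0,0,0,0],[0.2,0,0,0,0]]'
$J '[[1,0,0,0,0],[1,0,0,0,0],[1,0,0,0,0],[1,0,0,0,0]]' 60
$J '[[1,-0.006,0,0,0],[1,-0.01,0,0,0],[1,-0.012,0,0,0],[1,-0.012,0,0,0],[1,-0.012,0,0,0]]'
$J '[[1,-0.01,0,0,0],[1,-0.008,0,0,0],[1,-0.006,0,0,0],[1,-0.004,0,0,0],[1,0,0,0,0]]'
$J '[[1,-0.003,0,0,0],[1,-0.003,0,0,0],[1,0,0,0,0],[1,0,0,0,0]]'
```

```text
clock: 43.27
tcp_pos: [0.4499, -0.1311, 0.155]
orientation: [0.002, 0.001, 1.0, -0.001]
wrist_force: [1.2, -0.1, 0.7]
finger_gap: 0.0341
grip_force: 0.0
clock: 43.6
tcp_pos: [0.449, -0.1306, 0.1028]
orientation: [-0.001, 0.0, 1.0, 0.001]
wrist_force: [0.1, -0.2, 0.3]
finger_gap: 0.0343
grip_force: 0.0
clock: 43.93
tcp_pos: [0.4511, -0.131, 0.1051]
orientation: [0.001, -0.0, 1.0, -0.001]
wrist_force: [-1.2, -0.9, 4.4]
finger_gap: 0.0168
grip_force: 60.7
clock: 44.35
tcp_pos: [0.5025, -0.1311, 0.1051]
orientation: [0.0, 0.0, 1.0, -0.001]
wrist_force: [-5.2, -3.3, 6.6]
finger_gap: 0.0172
grip_force: 61.1
clock: 44.77
tcp_pos: [0.531, -0.1312, 0.1051]
orientation: [0.001, -0.0, 1.0, -0.001]
wrist_force: [-1.2, -3.7, 4.6]
finger_gap: 0.017
grip_force: 60.9
clock: 45.1
tcp_pos: [0.5311, -0.1312, 0.1051]
orientation: [-0.004, 0.001, 1.0, -0.002]
wrist_force: [-19.6, -7.0, 18.4]
finger_gap: 0.0167
grip_force: 62.7
```

The carriage travelled 80.0 mm and hit the stop. I release, retreat and verify.

```bash
J="python3 -m jog"
$J '[[1,0.004,0,0,0],[0.2,0,0,0,0],[0.2,0,0,0,0],[0.2,0,0,0,0],[0.2,0,0,-0.03,0]]'
$J '[[0.2,0,0,-0.04,0],[0.2,0.03,0,-0.04,0],[0.2,0.03,0,0,0],[0.2,0.03,0,0,0],[0.2,0.03,0,0,0]]'
$J '[[0.2,0,0,0,0],[0.2,0,0,0,0],[0.2,0,0,0,0],[0.2,0,0,0,0],[0.2,0,0,0,0]]'
python3 - <<'E'
from h import *
c=cam('top'); save(c,'f.png',(230,90,410,250),4)
for b in blobs(c,(20,150,100),(30,255,255),100,(240,120,410,215)): print('top',b[0].round(1),b[1],onz(c,b[0],.083)[0])
for b in blobs(c,(4,140,60),(17,255,255),60,(300,180,350,240)): print('handle',b[0].round(1),b[1],onz(c,b[0],.12)[0])
E
```

```text
clock: 45.52
tcp_pos: [0.5287, -0.1283, 0.1287]
orientation: [-0.004, -0.001, 1.0, 0.002]
wrist_force: [-0.9, -0.1, -0.1]
finger_gap: 0.0343
grip_force: 0.0
clock: 45.93
tcp_pos: [0.4166, -0.1298, 0.2075]
orientation: [0.001, -0.001, 1.0, -0.0]
wrist_force: [-0.2, -1.4, -0.5]
finger_gap: 0.034
grip_force: 0.0
clock: 46.35
tcp_pos: [0.4181, -0.1302, 0.2068]
orientation: [0.0, -0.001, 1.0, -0.0]
wrist_force: [0.2, 0.3, -0.3]
finger_gap: 0.0342
grip_force: 0.0
top [382.5 161. ] 110 [ 0.62632275 -0.29133672  0.083     ]
top [261.2 163.4] 132 [0.62478619 0.02848642 0.083     ]
top [291.4 163.1] 126 [ 0.62432512 -0.0511725   0.083     ]
top [322.4 161.6] 118 [ 0.62715061 -0.13311357  0.083     ]
top [352.4 161.4] 117 [ 0.62657137 -0.21215975  0.083     ]
handle [324.  194.9] 104 [ 0.53205175 -0.13046264  0.12      ]
```

View pics/f.png

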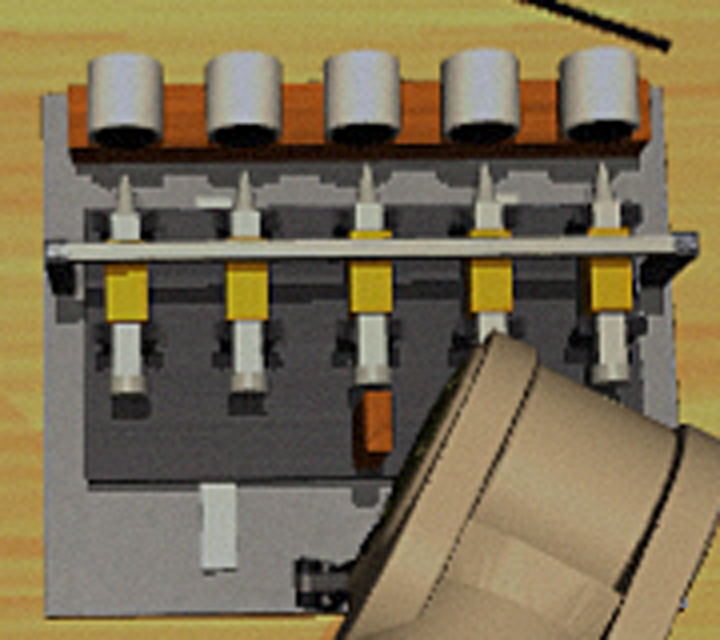

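The final view shows all five rods in their holders with points towards the moulds and the carriage at its front stop. The handle moved 79 mm and the arm is clear. I hand the job in.

```bash
python3 -c "
from workcell import env
print(env.hand_in())"
```

```text
the job is handed in; nothing more can be done
None
```

I handed the job in at about 46 s on the robot clock: all five rods are in their holders with points towards the moulds, the carriage is at its front stop and the arm is clear. The jug, tin and cup were not touched. The hand-in gave no verdict.

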